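Close the oven sample canister

TASK

Close the sample canister for the oven: lay its lid over the stud and down flush on the two alignment pegs, then take the T-bar knob off its sloped rest and stand it on the stud, on top of the thread, with its bar in line with the lid. Turn the knob backwards (anticlockwise from above) until it clicks down into the start of the thread, then forwards (clockwise) until its foot is down flat on the lid, and let go. Leave the bottle, the beaker and the dish where they stand.

Things in the scene. Friction and masses are not known exactly. Their poses are not given: they have to be found in the camera images.
- canister_top (a point): Oblong stainless canister, fixed to the bench, body 176 x 78 mm, flat top 60 mm above the bench. This point is the centre of the flat top; x along its long side, z up. Two round pegs (8 mm diameter, 12 mm tall, tapered tips) stand upright at x = -60 and +60 mm, a threaded stud in the middle.
- stud_top (a point): Centre of the tip of the upright steel stud, 52 mm above the canister's top. Core 18.6 mm in diameter; coarse two-start right-hand thread: two ridges out to 30 mm diameter, 17 mm travel per turn, from 15 to 30 mm above the canister's top. Its x axis is set within 0.2 rad of the canister's: knob bar along it (either way) = lugs on top of the ridges, foot 26 mm above the canister's top.
- lid_centre (a point): Loose aluminium lid, a flat bar 150 x 54 x 18 mm, 0.3 kg, lying flat on a wire shelf whose top is 18 mm above the bench. This point is its centre, half-way up; x along its long side, z up. A 38 mm hole in the middle is for the stud, 11 mm holes at x = -60 and +60 mm for the pegs; it fits either way round. Seated, its underside lies on the canister's top.
- rest_face (a point): Fixed sloped steel rest on which the knob is parked. This point is the centre of its face (95 mm up the slope, 80 mm wide), 75 mm above the bench; z square to the face, which leans 25 degrees from level and looks up towards the robot's side; x runs up the slope. A smooth pin 15 mm in diameter and 18 mm long stands square on it here, inside the knob.
- knob_bar (a point): Centre of the grip bar (62 mm long, 14 mm thick, 26 mm high) on the loose grey T-bar knob (0.16 kg, 66 mm tall), which is parked on the rest's pin, axis square to the face; 53 mm above the foot. x along the bar, z up the knob's axis. Below the bar a round hollow body 43 mm across, 40 mm tall. Two lugs inside the foot lie under the bar's ends.
- knob_foot (a point): Centre of the underside of the knob's foot ring (53 mm across); axes as knob_bar. After the drop, turned clockwise, it screws down and the foot meets the lid (18 mm above the canister's top) after 55 to 80 degrees, getting tight 35 degrees later. It turns easily and sinks by its own weight, so fingers may stand loosely beside the bar while turning.
- bottle_mid (a point): Bystander: amber glass jar 60 mm in diameter, 130 mm tall; point half-way up.
- beaker_mid (a point): Bystander: clear beaker 64 mm across, 80 mm tall; point half-way up.
- dish_mid (a point): Bystander: white porcelain dish 80 mm across, 25 mm tall; point half-way up.
- thread_top (a point): Upper end of the thread, on the stud's axis, 30 mm above the canister's top; axes as stud_top. From bar along x, turned anticlockwise, the knob climbs up to 3 mm; after 65 to 80 degrees it drops 8 mm (foot then 21 mm above the canister's top), with a stop some 25 degrees later. Clockwise without that drop, a rib blocks it.
Mind the look-alikes: they are no part of the job. What is meant by the part that bears lid_centre is not green or pink, and is the smaller of those in its own colour.

How it is judged:
By the outcome, as a careful person would: the job done as asked, in the order asked, and still so for the second after the job is handed in, with the robot touching nothing.
It also fails if it takes over 72 s, if anything falls off the work surface, if the arm or the gripper's body presses on something with over 40 N, if the wrist force passes 120 N, or if a joint passes its speed limit or range.

ROBOT

A 7-joint arm with a two-finger parallel gripper is mounted at the origin on the work surface. World frame = base frame: x ahead of the robot, y to its left, z up, the work surface at z = 0. Lengths are in m, angles in rad, forces in N, time in s.
With the tool pointing down it reaches from about 0.35 to 0.9 m from the base axis. Payload 19.9 kg.
Tool frame: the origin (TCP) lies midway between the tips of the shut fingers; the grasp point (between the pads) lies 19 mm behind it; z points along the fingers, x is the direction in which the jaws open and shut, and the axes are right-handed (so a half turn about z gives the same grasp; the last joint's range is limited). The gripper opens to 85 mm and grips with 20 to 120 N. Pads are 22 mm wide; open, the fingers measure 114 mm over their backs; the gripper's body (76 mm by 85 mm) begins 54 mm behind the grasp point. The pads swing forward as they close: fully open they stand 13 mm farther back than shut.
Start: joints at [1.125, 0.417, -0.01, 1.614, 0.005, 1.111, -0.053], TCP at [0.246, -0.574, 0.231] pointing down, gripper open.
Joint ranges: [-2.81, 2.81], [-0.39, 2.02], [-1.27, 1.25], [0.06, 2.57], [-1.19, 4.33], [0.19, 2], [-2.82, 2.82]. Speed limits (rad/s): [1.89, 1.89, 2.39, 2.39, 3.01, 3.01, 3.01].

INTERFACE

Orientations are given as a unit quaternion [w, x, y, z].
In Python, from cell import r, cams gives the robot as it stands. The module is installed in compiled form; this text tells all that it offers.
- The arm moves only by the tool apply_moves, never from a script. Its argument "steps" is a list of rows, each a list of 3 entries, a list of its own where there are three numbers: the shift along the tool's x, y, z in mm, then the turn about the tool's z in rad, then the closure, from -1 (fully open) to 1 (shut), so that 0 is half open. A call has 1 to 5 rows; each row is the pose to reach, as a shift and turn from the pose commanded when the call began, along the tool's axes at that moment; what a row does not reach only later rows make up. A row lasts 1/8 s, in which the tool goes at most 62.5 mm and 10.7 degrees, less where a joint would pass 70% of its speed; a pose out of reach is approached as far as the arm can. A call with a gripper value outside its range is refused whole. The fingers move at their own pace and stop on an object; the grip force is fixed at half the most. Time passes only in rows, so rows that repeat a pose let the fingers close. It gives the time, the measured TCP pose, the force and the opening at its end, in the units of the state.
- r.get_state(): the state, without advancing time (a new reading comes with each control period).
- cams.read_camera(name): name is "scene" or "top"; returns the picture (480x640x3 uint8, red, green, blue); there is no depth.
- cams.camera_model(name): a dict with "fovy" (degrees; the focal length in pixels is half the picture's height over the tangent of half this angle, whatever the lens; pixels are square), "cx", "cy" (the principal point, pixels), "D" ([k1, k2, p1, p2, k3] as OpenCV has them; the pictures are not rectified), "extrinsics" (4x4, takes a point from camera to world coordinates). Camera axes: x right, y down, z forward; pixel columns grow to the right and rows downward; lengths in m; the calibration is good to about 2 mm. A picture is of the moment at which its call begins. camera_model takes no time and is no camera call.
- r.finish_job(): hands the job in, once; it reports no verdict.
The state is a dict: "clock": time; "joint_positions": joint angles; "dq": joint speeds; "joint_torque": joint torques, N m; "ee_pos": TCP position; "eef_rot": TCP orientation; "wrist_force": force on the tool from outside, world axes, zero at the start; "moment": the same for the moment, N m; "opening": finger opening in m.
Only numpy, scipy, OpenCV 4.12 (cv2) and the standard library are available. Lean on these libraries where they do the work, as an engineer would, in place of code of your own. Each camera call takes 0.05 s, during which the arm holds its last target.

## Working session

There is one attempt and no reset: what is moved stays moved. The work goes in short steps, Python scripts to look and compute and a tool call to move; the robot and the scene stay as the last step left them, time stands still between calls to the robot, and variables do not carry over. Pictures are saved under pics/ and viewed, and the job is handed in when it is done.

Besides the shell and the picture viewer there is one more tool, called after "Call:" as name([rows], argument=value, ...), one row to a line, values as JSON. apply_moves: Moves the arm, as the interface text tells. Its arguments: {"type":"object","properties":{"steps":{"type":"array"}},"required":["steps"]}

```bash
mkdir -p pics; ls; cat > h.py <<'E'
import numpy as np, cv2
from cell import r, cams
E
python3 - <<'E'
from h import *
for n in ("scene","top"):
    im=cams.read_camera(n); cv2.imwrite(f"pics/{n}0.png",im[:,:,::-1])
    m=cams.camera_model(n); print(n,m)
print(r.get_state())
E
```

```text
pics
scene {'fovy': 53.757108926358875, 'cx': 314.00521472816587, 'cy': 239.55150663927031, 'D': array([-0.04373108,  0.        ,  0.        ,  0.        ,  0.        ]), 'extrinsics': array([[ 0.84790566,  0.3104804 , -0.42971842,  0.91045241],
       [ 0.52967066, -0.53048767,  0.66183973, -0.58438028],
       [-0.02247206, -0.78878689, -0.61425585,  0.70539724],
       [ 0.        ,  0.        ,  0.        ,  1.        ]])}
top {'fovy': 44.70975703466085, 'cx': 319.16551776314753, 'cy': 233.62478897116756, 'D': array([-0.02180609,  0.        ,  0.        ,  0.        ,  0.        ]), 'extrinsics': array([[-0.01340821, -0.995788  ,  0.09069997,  0.38418817],
       [-0.99977031,  0.01486783,  0.01543637,  0.07039295],
       [-0.01671986, -0.09047216, -0.99575862,  1.37383562],
       [ 0.        ,  0.        ,  0.        ,  1.        ]])}
{'clock': 0.1, 'joint_positions': array([ 1.12451222,  0.41793494, -0.01032527,  1.61413342,  0.00472246,
        1.11072657, -0.0529983 ]), 'dq': array([-0.0001796 , -0.00110428,  0.00033392, -0.00087492, -0.00092351,
        0.00144595,  0.0007864 ]), 'joint_torque': array([ 5.27984157e-04, -8.65822935e+01,  6.79723900e-01, -4.35642743e+01,
        1.91448536e-02,  5.04362601e-03,  1.05673084e-04]), 'ee_pos': array([ 0.24600355, -0.57418678,  0.23070168]), 'eef_rot': array([-2.81281403e-04,  8.34822349e-01, -5.50519116e-01, -5.17922543e-04]), 'wrist_force': array([-0.11518231, -0.21136997,  0.12208475]), 'moment': array([ 0.0315609 ,  0.03898758, -0.0084381 ]), 'opening': 0.08540387681208511}
```

View pics/scene0.png

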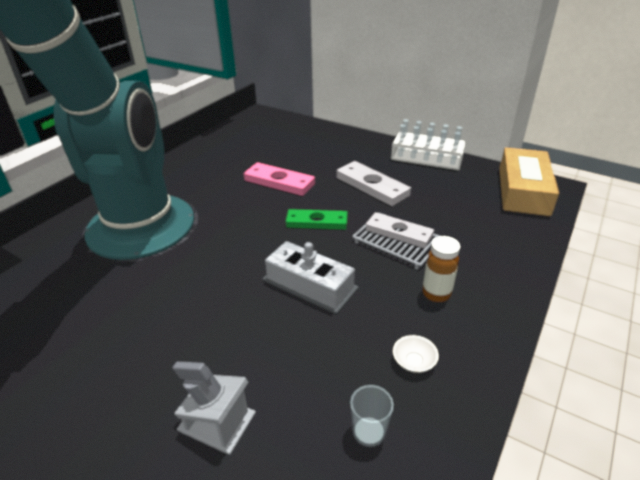

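View pics/top0.png

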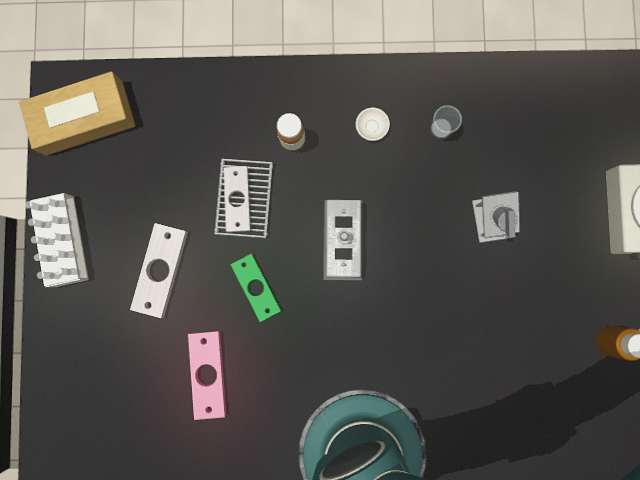

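The top view shows the candidates for the lid:
- White bar on the wire shelf at (236,198).
- Larger white bar at (158,270).
- Green bar at (256,287).
- Pink bar at (206,375).

By the description it is the smaller white one, on the shelf. I'll check it in close crops.

```bash
python3 - <<'E'
import cv2,numpy as np
im=cv2.imread("pics/top0.png")
def crop(im,x,y,w,h,s,name):
    c=cv2.resize(im[y:y+h,x:x+w],None,fx=s,fy=s,interpolation=cv2.INTER_CUBIC); cv2.imwrite(name,c)
a=cv2.resize(im[150:250,200:290],None,fx=6,fy=6,interpolation=cv2.INTER_CUBIC)
crop(im,205,150,80,95,6,"pics/c_lid.png")
crop(im,310,190,70,100,6,"pics/c_can.png")
crop(im,460,180,80,75,8,"pics/c_knob.png")
im=cv2.imread("pics/scene0.png")
crop(im,165,345,100,110,5,"pics/s_knob.png")
crop(im,255,230,110,85,7,"pics/s_can.png")
crop(im,340,200,110,75,7,"pics/s_lid.png")
E
```

```text
(no output)
```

View pics/c_lid.png

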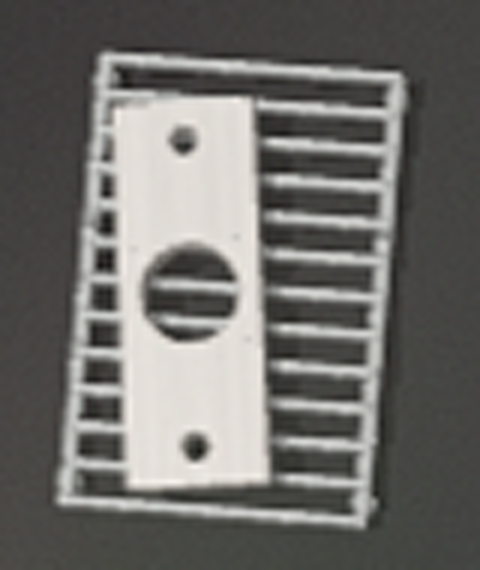

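View pics/c_can.png

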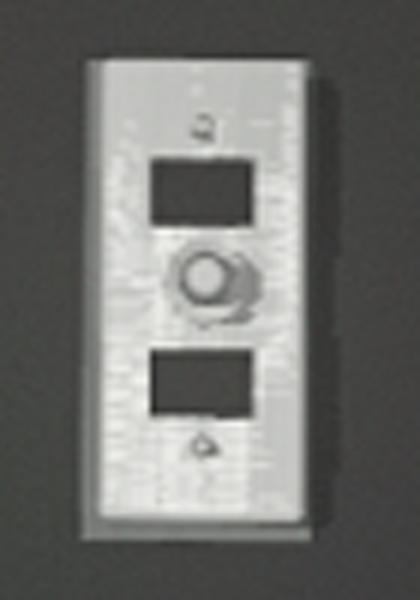

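View pics/c_knob.png

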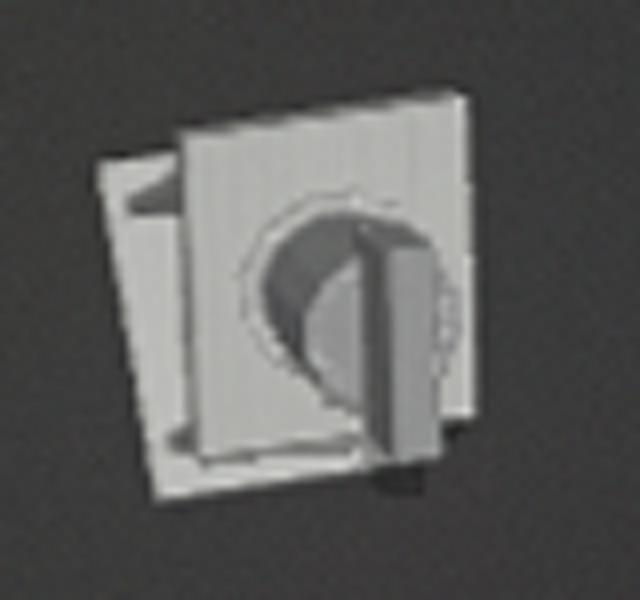

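View pics/s_knob.png

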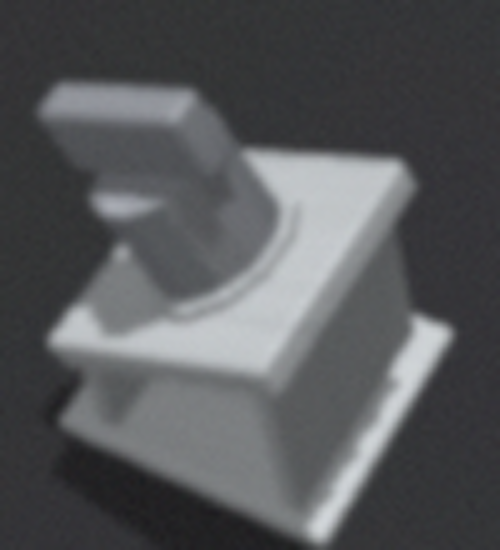

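View pics/s_can.png

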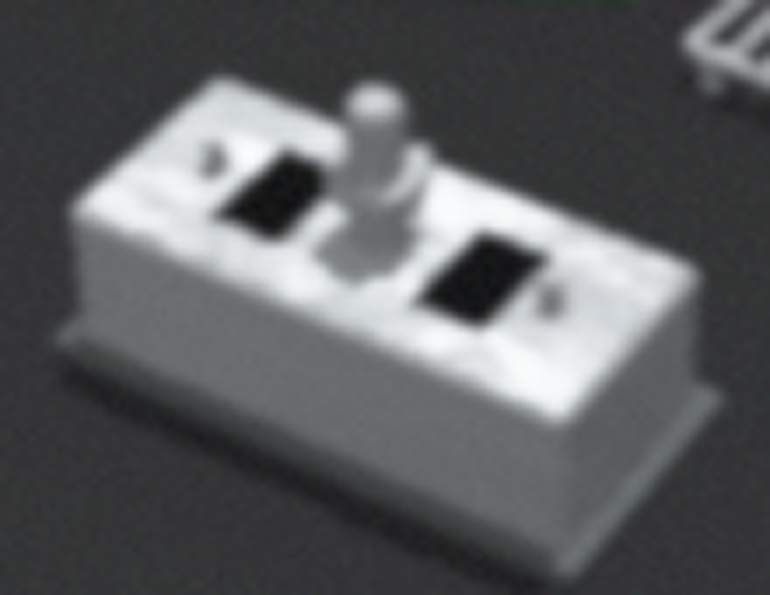

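View pics/s_lid.png

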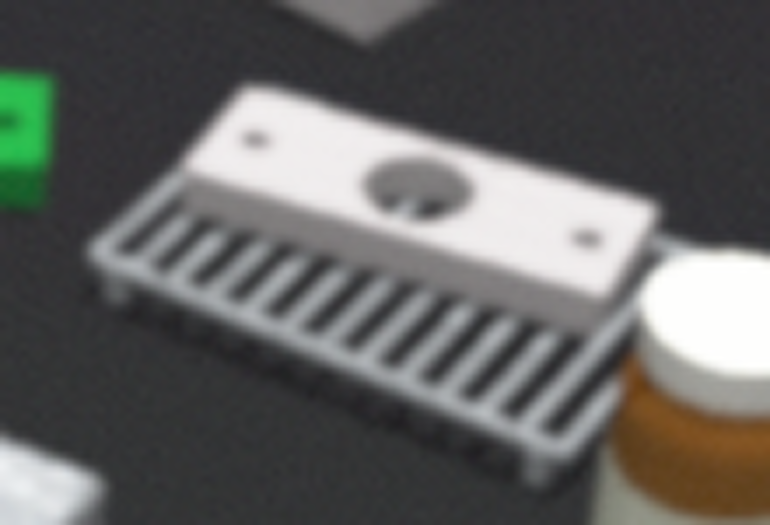

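The crops confirm the choice: the lid is the white bar on the shelf, centre hole at (236,198), with a gap to the larger white look-alike at (158,270). The rest's face rises away from the robot, and the knob bar runs up the slope. Next I fit poses from both cameras.

```bash
cat >> h.py <<'E'
from scipy.optimize import least_squares
from scipy.spatial.transform import Rotation as R
M={n:cams.camera_model(n) for n in ("scene","top")}
def proj(n,P):
    m=M[n]; f=240/np.tan(np.radians(m["fovy"])/2)
    K=np.array([[f,0,m["cx"]],[0,f,m["cy"]],[0,0,1.]]); T=np.linalg.inv(m["extrinsics"])
    return cv2.projectPoints(np.atleast_2d(P).astype(float),cv2.Rodrigues(T[:3,:3])[0],T[:3,3],K,m["D"])[0][:,0]
def unproj(n,uv,z):
    m=M[n]; f=240/np.tan(np.radians(m["fovy"])/2)
    K=np.array([[f,0,m["cx"]],[0,f,m["cy"]],[0,0,1.]])
    d=cv2.undistortPoints(np.array([[uv]],float),K,m["D"])[0,0]
    E=m["extrinsics"]; v=E[:3,:3]@np.array([d[0],d[1],1]); o=E[:3,3]
    return o+v*(z-o[2])/v[2]
def full(off,s,pts): return np.array(off)+(np.array(pts,float)+.5)/s-.5
def fit(model,x0,obs,cams_=("top","scene")):
    # obs: cam -> (list of model idx, pixels); model(x)->points
    def res(x):
        P=model(x); return np.concatenate([(proj(c,P[obs[c][0]])-obs[c][1]).ravel() for c in cams_])
    s=least_squares(res,x0,loss="soft_l1"); return s.x,res(s.x)
def tri(puv,suv,x0=(.5,0,.05)):
    return least_squares(lambda P:np.concatenate([(proj("top",P)-puv).ravel(),(proj("scene",P)-suv).ravel()]),x0).x
E
cat > fit.py <<'E'
from h import *
np.set_printoptions(precision=4,suppress=True)
def planar(loc):
    loc=np.array(loc)/1000.
    def f(x): 
        c,s=np.cos(x[3]),np.sin(x[3]); return np.c_[x[0]+c*loc[:,0]-s*loc[:,1],x[1]+s*loc[:,0]+c*loc[:,1],x[2]+loc[:,2]]
    return f
def show(name,model,x0,obs):
    for cs in (("top","scene"),("top",),("scene",)):
        if len(cs)==1: # fix z
            pass
        x,rs=fit(model,x0,obs,cs); print(name,cs,x,"rms px",np.sqrt(np.mean(rs**2)))
# canister: corners +x+y, +x-y, -x-y, -x+y at top, stud tip
can=planar([(88,39,0),(88,-39,0),(-88,-39,0),(-88,39,0),(0,0,52)])
T=full((310,190),6,[(102,60),(303,60),(303,518),(98,518),(205,280)])
S=full((255,230),7,[(700,272),(565,420),(72,208),(222,75),(377,102)])
show("can",can,[.55,0,.06,0],{"top":([0,1,2,3,4],T),"scene":([0,1,2,3,4],S)})
lid=planar([(75,27,9),(75,-27,9),(-75,-27,9),(-75,27,9),(0,0,9),(60,0,9),(-60,0,9)])
T=full((205,150),6,[(113,108),(254,97),(270,482),(128,490),(190,292),(183,138),(195,446)])
S=full((340,200),7,[(660,210),(603,300),(187,165),(255,85),(418,190),(587,237),(255,138)])
show("lid",lid,[.6,.2,.027,0],{"top":(range(7),T),"scene":(range(7),S)})
# rest: x=(px,py,pz,yaw)
L=np.array([(47.5,40,0),(47.5,-40,0),(-47.5,-40,0),(-47.5,40,0)])/1000
def rest(x):
    Rm=R.from_euler("z",x[3]).as_matrix()@R.from_euler("y",-np.radians(25)).as_matrix()
    return x[:3]+L@Rm.T
T=full((460,180),8,[(183,130),(465,92),(475,415),(205,460)])
S=full((165,345),5,[(410,162),(270,375),(50,343)])
show("rest",rest,[.55,-.35,.075,0],{"top":(range(4),T),"scene":([0,1,2],S)})
E
python3 fit.py
```

```text
can ('top', 'scene') [ 0.4935  0.0368  0.0599 -0.0254] rms px 0.49635846274552187
can ('top',) [ 0.4959  0.0361  0.036  -0.0204] rms px 0.21416382428945632
can ('scene',) [ 0.4882  0.0446  0.052  -0.0265] rms px 0.2508292351518342
lid ('top', 'scene') [0.5909 0.2822 0.0275 0.0336] rms px 0.3183586242997075
lid ('top',) [0.5905 0.2817 0.0314 0.0407] rms px 0.2084236187114985
lid ('scene',) [0.5909 0.2817 0.0278 0.0171] rms px 0.27705729766617765
rest ('top', 'scene') [ 0.5397 -0.3166  0.0762  0.1369] rms px 0.4376837531952852
rest ('top',) [ 0.54   -0.3161  0.0766  0.1403] rms px 0.4620795760778901
rest ('scene',) [ 0.5392 -0.3166  0.0758  0.1356] rms px 0.31217996564892725
```

```bash
cat > fit2.py <<'E'
from h import *
np.set_printoptions(precision=4,suppress=True)
# canister & lid with z fixed
exec(open("fit.py").read().split("# rest")[0].replace("show(","pass;(lambda *a:0)("))
c0=lambda x: can([x[0],x[1],.06,x[2]]); l0=lambda x: lid([x[0],x[1],.027,x[2]])
T=full((310,190),6,[(102,60),(303,60),(303,518),(98,518),(205,280)])
S=full((255,230),7,[(700,272),(565,420),(72,208),(222,75),(377,102)])
for cs in (("top","scene"),("top",),("scene",)):
    x,rs=fit(c0,[.5,0,0],{"top":(range(5),T),"scene":(range(5),S)},cs); print("can",cs,x); print(rs.reshape(-1,2).round(2).tolist())
T=full((205,150),6,[(113,108),(254,97),(270,482),(128,490),(190,292),(183,138),(195,446)])
S=full((340,200),7,[(660,210),(603,300),(187,165),(255,85),(418,190),(587,237),(255,138)])
for cs in (("top","scene"),("top",),("scene",)):
    x,rs=fit(l0,[.5,0,0],{"top":(range(7),T),"scene":(range(7),S)},cs); print("lid",cs,x)
Rs=R.from_euler("z",.137).as_matrix()@R.from_euler("y",-np.radians(25)).as_matrix()
B=np.array([(31,7,13),(31,-7,13),(-31,-7,13),(-31,7,13)])/1000
def bar(x):
    Rm=Rs@R.from_euler("z",x[3]).as_matrix(); return x[:3]+B@Rm.T
T=full((460,180),8,[(385,250),(437,250),(440,460),(392,460)])
S=full((165,345),5,[(195,90),(178,125),(40,118),(57,85)])
for cs in (("top","scene"),("top",),("scene",)):
    x,rs=fit(bar,[.5175,-.32,.124,0],{"top":(range(4),T),"scene":(range(4),S)},cs); print("bar",cs,x,np.sqrt(np.mean(rs**2)))
    d=(Rs@R.from_euler("z",x[3]).as_matrix())[:,0];print(d,(Rs@R.from_euler("z",x[3]).as_matrix())[:,1])
print("expected bar",np.array([.5397,-.3166,.0755])+.053*Rs[:,2])
for n,z,t,s in(("bottle",.13,(290,123),None),("dish",.025,(373,124),None),("beaker",.08,(448,119),None)): print(n,unproj("top",t,z))
E
python3 fit2.py
```

```text
Traceback (most recent call last):
  File "fit2.py", line 4, in <module>
    exec(open("fit.py").read().split("# rest")[0].replace("show(","pass;(lambda *a:0)("))
    ~~~~^^^^^^^^^^^^^^^^^^^^^^^^^^^^^^^^^^^^^^^^^^^^^^^^^^^^^^^^^^^^^^^^^^^^^^^^^^^^^^^^^
SyntaxError: invalid syntax
```

```bash
sed -i 's/^exec.*/exec(open("fit.py").read().split("# rest")[0])/' fit2.py; python3 fit2.py | tail -n +7
```

```text
can ('top', 'scene') [ 0.4935  0.0367 -0.0254]
[[-0.27, -0.52], [0.58, -0.19], [0.14, 1.18], [-0.46, 0.77], [-0.01, -0.42], [0.72, -0.52], [0.21, 0.81], [-0.48, 0.14], [-0.18, -0.16], [0.02, -0.06]]
can ('top',) [ 0.4938  0.0367 -0.0207]
[[-0.45, -0.55], [0.4, -0.38], [0.32, 0.99], [-0.27, 0.75], [-0.01, -0.53]]
can ('scene',) [ 0.4933  0.0368 -0.0306]
[[0.63, -0.43], [-0.06, 0.83], [-0.47, -0.07], [-0.03, -0.29], [-0.04, -0.12]]
lid ('top', 'scene') [0.5909 0.2824 0.0337]
lid ('top',) [0.5912 0.2824 0.0407]
lid ('scene',) [0.5906 0.2827 0.0175]
bar ('top', 'scene') [ 0.5162 -0.3196  0.1221  0.0028] 0.7614083433732834
[0.8974 0.1265 0.4226] [-0.139   0.9903 -0.0012]
bar ('top',) [ 0.5222 -0.3351  0.0712 -0.0157] 0.3175788346014194
[0.8999 0.1082 0.4226] [-0.1224  0.9925  0.0066]
bar ('scene',) [ 0.4977 -0.3084  0.0967  0.0214] 0.6927203170373504
[0.8947 0.1449 0.4225] [-0.1557  0.9878 -0.009 ]
expected bar [ 0.5175 -0.3197  0.1235]
bottle [0.7408 0.1501 0.13  ]
dish [ 0.7649 -0.0392  0.025 ]
beaker [ 0.7581 -0.2046  0.08  ]
```

```bash
cat > go.py <<'E'
import sys
from h import *
# usage: go.py x y z [az_deg] (metres) -> shift mm in tool axes, turn rad
s=r.get_state(); q=s["eef_rot"]; Rm=R.from_quat([q[1],q[2],q[3],q[0]]).as_matrix()
az=np.degrees(np.arctan2(Rm[1,0],Rm[0,0]))
t=np.array([float(v) for v in sys.argv[1:4]])
d=Rm.T@(t-s["ee_pos"])*1000
print("t",round(s["clock"],2),"pos",s["ee_pos"].round(4),"az",az.round(2),"tilt",Rm[:,2].round(4),"F",s["wrist_force"].round(1),"open",round(s["opening"],4))
print("shift",d.round(1), end=" ")
if len(sys.argv)>4:
    da=(float(sys.argv[4])-az+180)%360-180; print("turn rad",round(-np.radians(da),3),"j7",s["joint_positions"][6].round(2))
E
python3 go.py .591 .2824 .15 -88.07
```

```text
t 0.1 pos [ 0.246  -0.5742  0.2307] az -66.81 tilt [-6.e-04  1.e-03 -1.e+00] F [-0.1 -0.2  0.1] open 0.0854
shift [-651.4 -654.5   81.4] turn rad 0.371 j7 -0.05
```

Call:
apply_moves([
  [[-650,-655,0],0.371,-1],
  [[-650,-655,0],0.371,-1],
  [[-650,-655,0],0.371,-1],
  [[-650,-655,0],0.371,-1],
  [[-650,-655,0],0.371,-1],
])

```text
clock: 0.72
ee_pos: [0.363, -0.2848, 0.2313]
eef_rot: [0.0, 0.719, -0.695, -0.0]
wrist_force: [1.9, -0.4, 0.3]
opening: 0.0854
```

```bash
python3 go.py .591 .2824 .15 -88.07
```

```text
t 0.72 pos [ 0.363  -0.2848  0.2313] az -88.06 tilt [-1.e-04 -1.e-04 -1.e+00] F [ 1.9 -0.4  0.3] open 0.0854
shift [-559.2 -247.1   81.2] turn rad 0.0 j7 -0.95
```

Call:
apply_moves([
  [[-559,-247,0],0,-1],
  [[-559,-247,0],0,-1],
  [[-559,-247,0],0,-1],
  [[-559,-247,0],0,-1],
  [[-559,-247,0],0,-1],
])

```text
clock: 1.35
ee_pos: [0.4795, 0.005, 0.2314]
eef_rot: [-0.0, 0.719, -0.695, 0.0]
wrist_force: [0.8, -1.2, 0.3]
opening: 0.0854
```

```bash
python3 go.py .591 .2824 .13 -88.07
```

```text
t 1.35 pos [0.4795 0.005  0.2314] az -88.08 tilt [ 1.e-04 -1.e-04 -1.e+00] F [ 0.8 -1.2  0.3] open 0.0854
shift [-273.6 -120.7  101.4] turn rad -0.0 j7 -1.69
```

Call:
apply_moves([
  [[-274,-121,50],0,-1],
  [[-274,-121,50],0,-1],
  [[-274,-121,100],0,-1],
  [[-274,-121,100],0,-1],
  [[-274,-121,100],0,-1],
])

```text
clock: 1.98
ee_pos: [0.5894, 0.2776, 0.1325]
eef_rot: [0.0, 0.719, -0.695, -0.0]
wrist_force: [1.1, 0.8, 0.9]
opening: 0.0855
```

```bash
python3 go.py .591 .2824 .07 -88.07; python3 - <<'E'
from h import *
for n in ("scene","top"):
    im=cams.read_camera(n); cv2.imwrite(f"pics/{n}1.png",im[:,:,::-1])
print(proj("top",[.591,.2824,.13]),proj("scene",[.591,.2824,.13]))
E
```

```text
t 1.98 pos [0.5894 0.2776 0.1325] az -88.09 tilt [-3.e-04 -3.e-04 -1.e+00] F [1.1 0.8 0.9] open 0.0855
shift [-4.8 -1.8 62.4] turn rad -0.0 j7 -2.24
[[229.4402946  191.86713119]] [[403.32149881 192.87428933]]
```

```bash
python3 - <<'E'
from h import *
a=cv2.imread("pics/top1.png")[130:260,180:310]; b=cv2.imread("pics/scene1.png")[110:290,320:500]
cv2.imwrite("pics/g1.png",np.hstack([cv2.resize(a,(390,390)),cv2.resize(b,(390,390))]))
E
```

```text
(no output)
```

View pics/g1.png

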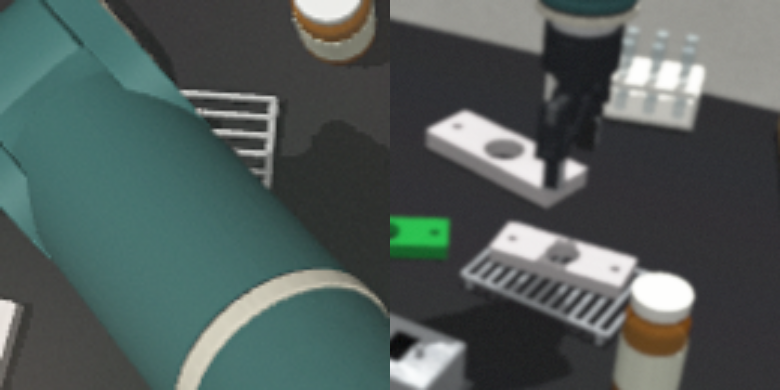

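Call:
apply_moves([
  [[-4.8,-1.8,62],0,-1],
  [[-4.8,-1.8,105],0,-1],
  [[-4.8,-1.8,115.5],0,-1],
  [[-4.8,-1.8,115.5],0,-1],
  [[-4.8,-1.8,115.5],0,-1],
])

```text
clock: 2.7
ee_pos: [0.5916, 0.2814, 0.0203]
eef_rot: [-0.001, 0.719, -0.695, 0.0]
wrist_force: [0.2, -0.3, 0.6]
opening: 0.0849
```

```bash
python3 go.py .591 .2824 .017 -88.07
```

```text
t 2.7 pos [0.5916 0.2814 0.0203] az -88.07 tilt [ 0.0024  0.0012 -1.    ] F [ 0.2 -0.3  0.6] open 0.0849
shift [-1.   0.5  3.3] turn rad -0.0 j7 -2.3
```

Call:
apply_moves([
  [[-0.5,0,3],0,-1],
  [[-0.5,0,3],0,1],
  [[-0.5,0,3],0,1],
  [[-0.5,0,3],0,1],
  [[-0.5,0,3],0,1],
])

```text
clock: 3.32
ee_pos: [0.5908, 0.2815, 0.0159]
eef_rot: [-0.0, 0.719, -0.695, 0.0]
wrist_force: [-2.4, -0.8, 7.7]
opening: 0.0527
```

```bash
python3 go.py .591 .2824 .017 -88.07
```

```text
t 3.33 pos [0.5908 0.2815 0.0159] az -88.07 tilt [ 6.e-04  1.e-04 -1.e+00] F [-2.4 -0.8  7.7] open 0.0527
shift [-0.9 -0.3 -1.1] turn rad 0.0 j7 -2.3
```

Call:
apply_moves([
  [[0,0,-2],0,1],
  [[0,0,-30],0,1],
  [[0,0,-90],0,1],
  [[0,0,-135],0,1],
  [[0,0,-135],0,1],
])

```text
clock: 3.95
ee_pos: [0.5919, 0.2823, 0.1538]
eef_rot: [-0.003, 0.719, -0.695, 0.001]
wrist_force: [0.1, -0.1, -3.9]
opening: 0.0528
```

```bash
python3 go.py .4935 .0367 .15 -91.4; python3 - <<'E'
from h import *
b=cams.read_camera("scene")[:,:,::-1]; b=b[80:300,280:500]
cv2.imwrite("pics/g2.png",cv2.resize(b,(600,600)))
E
```

```text
t 3.95 pos [0.5919 0.2823 0.1538] az -88.07 tilt [ 0.0049  0.0023 -1.    ] F [ 0.1 -0.1 -3.9] open 0.0528
shift [242.1 106.6   2.8] turn rad 0.058 j7 -2.24
```

View pics/g2.png

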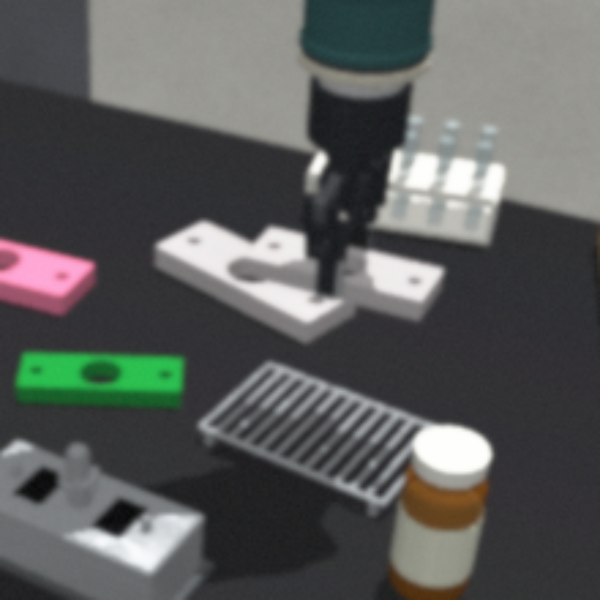

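Call:
apply_moves([
  [[242,106.5,2],0.058,1],
  [[242,106.5,2],0.058,1],
  [[242,106.5,2],0.058,1],
  [[242,106.5,2],0.058,1],
  [[242,106.5,2],0.058,1],
])

```text
clock: 4.62
ee_pos: [0.49, 0.032, 0.1468]
eef_rot: [-0.002, -0.697, 0.717, 0.001]
wrist_force: [0.1, 0.8, -2.4]
opening: 0.053
```

Call:
apply_moves([
  [[0,0,0],0,1],
  [[0,0,0],0,1],
])

```text
clock: 4.88
ee_pos: [0.4923, 0.0372, 0.1477]
eef_rot: [0.0, -0.699, 0.715, 0.0]
wrist_force: [0.9, -0.2, -2.9]
opening: 0.0525
```

```bash
python3 go.py .4935 .0367 .13 -91.4; python3 - <<'E'
from h import *
for n in ("scene","top"):
    im=cams.read_camera(n); cv2.imwrite(f"pics/{n}3.png",im[:,:,::-1])
a=cv2.imread("pics/scene3.png")[180:330,230:380]
cv2.imwrite("pics/g3.png",cv2.resize(a,(600,600),interpolation=cv2.INTER_CUBIC))
a=cv2.imread("pics/top3.png")[170:300,280:410]
cv2.imwrite("pics/g3t.png",cv2.resize(a,(600,600),interpolation=cv2.INTER_CUBIC))
E
```

```text
t 4.88 pos [0.4923 0.0372 0.1477] az -91.31 tilt [-7.e-04  7.e-04 -1.e+00] F [ 0.9 -0.2 -2.9] open 0.0525
shift [ 0.5 -1.2 17.7] turn rad 0.002 j7 -1.89
```

View pics/g3.png

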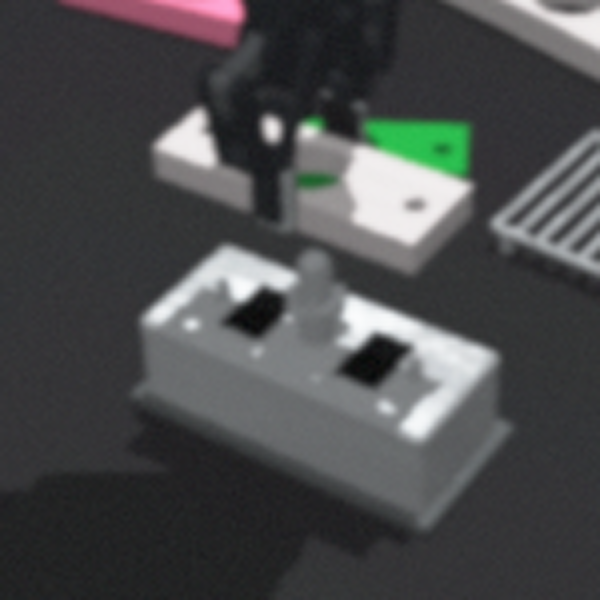

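View pics/g3t.png

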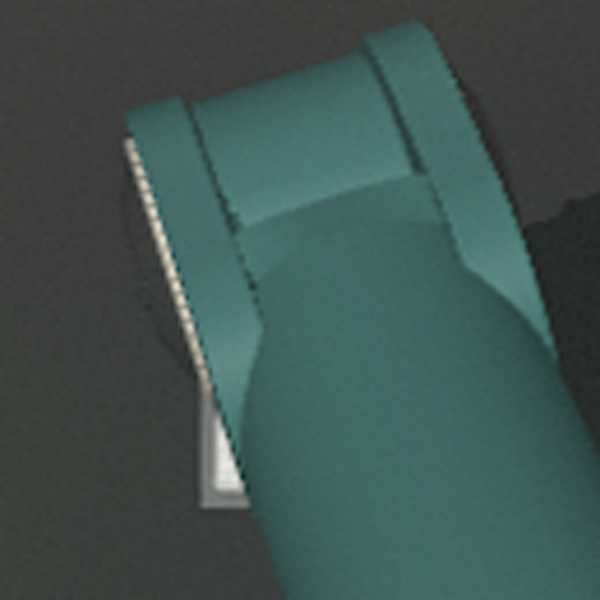

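```bash
python3 - <<'E'
from h import *
np.set_printoptions(precision=4,suppress=True)
L=np.array([(75,27,9),(75,-27,9),(75,-27,-9),(-75,-27,9),(-75,-27,-9),(60,0,9)])/1000
def lid(x,z=.1588):
    c,s=np.cos(x[2]),np.sin(x[2]); return np.c_[x[0]+c*L[:,0]-s*L[:,1],x[1]+s*L[:,0]+c*L[:,1],z+L[:,2]]
S=full((230,180),4,[(473,186),(416,242),(414,275),(153,147),(153,178),(415,205)])
x,rs=fit(lid,[.49,.03,0],{"scene":(range(6),S)},("scene",)); print(x,rs.reshape(-1,2).round(2).tolist())
# canister from the same picture
C=np.array([(88,39,0),(88,-39,0),(-88,-39,0),(-88,39,0),(0,0,52)])/1000
def can(x,z=.06):
    c,s=np.cos(x[2]),np.sin(x[2]); return np.c_[x[0]+c*C[:,0]-s*C[:,1],x[1]+s*C[:,0]+c*C[:,1],z+C[:,2]]
S=full((230,180),4,[(500,357),(416,440),(140,323),(228,243),(315,258)])
x,rs=fit(can,[.49,.03,0],{"scene":(range(5),S)},("scene",)); print(x,rs.reshape(-1,2).round(2).tolist())
E
```

```text
[ 0.4918  0.0374 -0.0064] [[-0.36, -0.41], [-0.44, 0.53], [0.04, -0.11], [-0.05, 0.41], [0.69, 0.02], [0.23, -0.28]]
[ 0.4932  0.0357 -0.0439] [[0.22, -0.17], [0.74, 1.36], [-0.43, -1.27], [-0.18, -0.32], [-0.31, 0.18]]
```

```bash
python3 - <<'E'
from h import *
im=cv2.cvtColor(cv2.imread("pics/top0.png"),cv2.COLOR_BGR2GRAY).astype(float)
def edge(rows,c0,c1,sign):
    o=[]
    for y in rows:
        g=np.diff(cv2.GaussianBlur(im,(3,3),.7)[y,c0:c1])*sign; g[g<0]=0
        k=np.argmax(g); a=slice(max(k-1,0),k+2); xs=np.arange(c0,c1-1)[a]+.5
        o.append((xs*g[a]).sum()/g[a].sum())
    return np.array(o)
rows=range(204,273)
for nm,c0,c1,s,z in(("L",323,331,1,.06),("R",356,365,-1,.06)):
    x=edge(rows,c0,c1,s); p=np.polyfit(rows,x,1)
    for _ in range(3):
        k=abs(x-np.polyval(p,rows))<.6; p=np.polyfit(np.array(rows)[k],x[k],1)
    A=unproj("top",(np.polyval(p,204),204),z);B=unproj("top",(np.polyval(p,272),272),z)
    print(nm,k.sum(),A,B,np.arctan2(A[1]-B[1],A[0]-B[0]))
rows=range(172,228)
for nm,c0,c1,s,z in(("lidL",220,230,1,.036),("lidR",244,253,-1,.036)):
    x=edge(rows,c0,c1,s); p=np.polyfit(rows,x,1)
    for _ in range(3):
        k=abs(x-np.polyval(p,rows))<.6; p=np.polyfit(np.array(rows)[k],x[k],1)
    A=unproj("top",(np.polyval(p,172),172),z);B=unproj("top",(np.polyval(p,227),227),z)
    print(nm,k.sum(),A,B,np.arctan2(A[1]-B[1],A[0]-B[0]))
E
```

```text
L 69 [0.57116284 0.07327118 0.06      ] [0.41703026 0.07548246 0.06      ] -0.014345588731047102
R 69 [ 0.56995772 -0.0034981   0.06      ] [ 0.41597008 -0.00053023  0.06      ] -0.019271039359306855
lidL 55 [0.65373014 0.31267156 0.036     ] [0.52466724 0.30802285 0.036     ] 0.03600341832596431
lidR 56 [0.65277278 0.25765848 0.036     ] [0.52382151 0.25235373 0.036     ] 0.04111444938679129
```

Call:
apply_moves([
  [[0.7,-1.2,30],-0.005,1],
  [[0.7,-1.2,60],-0.005,1],
  [[0.7,-1.2,71],-0.005,1],
  [[0.7,-1.2,71],-0.005,1],
  [[0.7,-1.2,71],-0.005,1],
])

```text
clock: 5.6
ee_pos: [0.494, 0.0356, 0.0781]
eef_rot: [0.0, -0.7, 0.714, -0.0]
wrist_force: [0.5, 1.2, -1.9]
opening: 0.0528
```

```bash
python3 go.py .4935 .0365 .058 -91.03
```

```text
t 5.6 pos [0.494  0.0356 0.0781] az -91.08 tilt [ 1.2e-03  1.0e-04 -1.0e+00] F [ 0.5  1.2 -1.9] open 0.0528
shift [-0.9  0.6 20.1] turn rad -0.001 j7 -1.95
```

Call:
apply_moves([
  [[-0.5,0.5,4],0,1],
  [[-0.5,0.5,4],0,1],
  [[-0.5,0.5,8],0,1],
  [[-0.5,0.5,12],0,1],
])

```text
clock: 6.1
ee_pos: [0.4929, 0.0357, 0.0649]
eef_rot: [0.0, -0.7, 0.714, 0.0]
wrist_force: [-0.5, -0.2, -2.7]
opening: 0.0526
```

```bash
python3 go.py .4935 .0365 .058 -91.03
```

```text
t 6.1 pos [0.4929 0.0357 0.0649] az -91.1 tilt [-0.  0. -1.] F [-0.5 -0.2 -2.7] open 0.0526
shift [-0.8 -0.6  6.9] turn rad -0.001 j7 -1.96
```

Call:
apply_moves([
  [[0,0,3],0,1],
  [[0,0,6],0,1],
  [[0,0,7],0,1],
  [[0,0,7],0,1],
])

```text
clock: 6.6
ee_pos: [0.4929, 0.0358, 0.0582]
eef_rot: [-0.0, -0.7, 0.714, 0.0]
wrist_force: [0.0, 0.1, -2.6]
opening: 0.0526
```

```bash
python3 go.py .4935 .0365 .058 -91.03
```

```text
t 6.6 pos [0.4929 0.0358 0.0582] az -91.1 tilt [-1.e-04  1.e-04 -1.e+00] F [ 0.   0.1 -2.6] open 0.0526
shift [-0.7 -0.6  0.2] turn rad -0.001 j7 -1.97
```

Call:
apply_moves([
  [[0,0,0.5],0,1],
  [[0,0,0.5],0,0.2],
  [[0,0,0.5],0,-1],
  [[0,0,0.5],0,-1],
  [[0,0,-5],0,-1],
])

```text
clock: 7.22
ee_pos: [0.4928, 0.0358, 0.0632]
eef_rot: [-0.0, -0.7, 0.714, 0.0]
wrist_force: [0.0, 0.2, 0.4]
opening: 0.0853
```

Call:
apply_moves([
  [[0,0,-60],0,-1],
  [[0,0,-110],0,-1],
  [[400,0,-130],0,-1],
  [[400,0,-130],0,-1],
  [[400,0,-130],0,-1],
])

```text
clock: 7.85
ee_pos: [0.4891, -0.1533, 0.1834]
eef_rot: [0.0, -0.7, 0.714, -0.0]
wrist_force: [1.2, 0.5, 0.2]
opening: 0.0856
```

```bash
python3 go.py .5175 -.3197 .25 -82.15;python3 - <<'E'
from h import *
for n in ("scene","top"):
    im=cams.read_camera(n); cv2.imwrite(f"pics/{n}4.png",im[:,:,::-1])
a=cv2.imread("pics/scene4.png")[200:340,230:380]
b=cv2.imread("pics/top4.png")[170:310,270:420]
cv2.imwrite("pics/g4.png",np.hstack([cv2.resize(q,None,fx=2.6,fy=2.6,interpolation=cv2.INTER_CUBIC) for q in(a,b)]))
E
```

```text
t 7.85 pos [ 0.4891 -0.1533  0.1834] az -91.08 tilt [ 9.e-04 -3.e-04 -1.e+00] F [1.2 0.5 0.2] open 0.0856
shift [165.8 -31.6 -66.5] turn rad -0.156 j7 -1.46
```

View pics/g4.png

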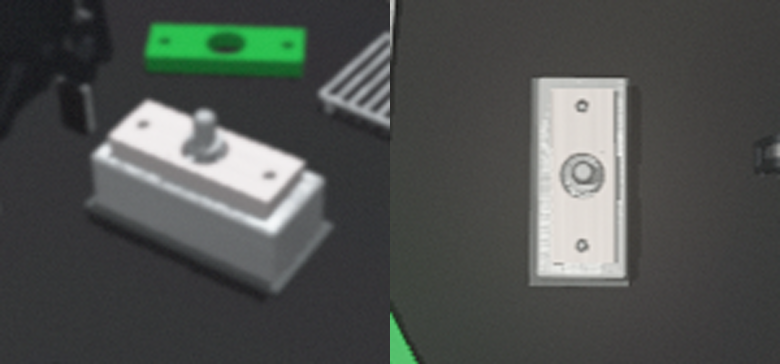

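Call:
apply_moves([
  [[60,-10,-50],-0.05,-1],
  [[166,-31.5,-50],-0.156,-1],
  [[166,-31.5,-50],-0.156,-1],
  [[166,-31.5,0],-0.156,-1],
  [[166,-31.5,0],-0.156,-1],
])

```text
clock: 8.57
ee_pos: [0.516, -0.3171, 0.18]
eef_rot: [0.0, 0.754, -0.657, -0.003]
wrist_force: [0.3, 0.4, -0.7]
opening: 0.0853
```

```bash
python3 go.py .5175 -.3197 .118 -82.15;python3 - <<'E'
from h import *
for n in ("scene",):
    im=cams.read_camera(n); cv2.imwrite(f"pics/{n}5.png",im[:,:,::-1])
a=cv2.imread("pics/scene5.png")[300:460,130:290]
cv2.imwrite("pics/g5.png",cv2.resize(a,None,fx=4,fy=4)[:600])
E
```

```text
t 8.57 pos [ 0.516  -0.3171  0.18  ] az -82.17 tilt [-0.0048  0.0035 -1.    ] F [ 0.3  0.4 -0.7] open 0.0853
shift [ 3.  -1.4 61.9] turn rad -0.0 j7 -1.05
```

View pics/g5.png

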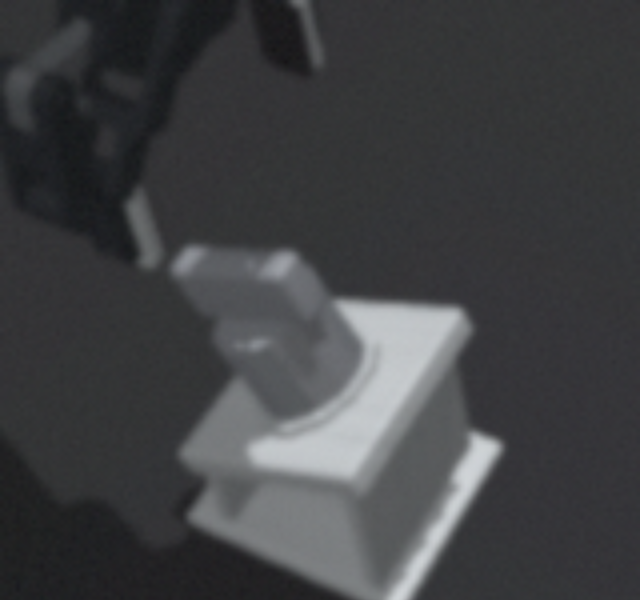

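Call:
apply_moves([
  [[0,0,30],0,-1],
  [[0,0,60],0,-1],
  [[0,0,65.5],0,-1],
  [[0,0,65.5],0,-1],
  [[0,0,65.5],0,-1],
])

```text
clock: 9.25
ee_pos: [0.5184, -0.3182, 0.1188]
eef_rot: [-0.0, 0.754, -0.657, 0.001]
wrist_force: [-0.6, -1.6, 0.1]
opening: 0.0854
```

```bash
python3 go.py .5175 -.3197 .118 -82.15
```

```text
t 9.25 pos [ 0.5184 -0.3182  0.1188] az -82.14 tilt [ 0.0018 -0.001  -1.    ] F [-0.6 -1.6  0.1] open 0.0854
shift [1.3 1.1 0.8] turn rad 0.0 j7 -1.08
```

Call:
apply_moves([
  [[1,1,0.5],0,0.3],
  [[1,1,0.5],0,0.5],
  [[1,1,0.5],0,1],
  [[1,1,0.5],0,1],
  [[1,1,0.5],0,1],
])

```text
clock: 9.88
ee_pos: [0.5167, -0.3191, 0.1164]
eef_rot: [0.0, 0.754, -0.657, -0.0]
wrist_force: [-0.6, 1.0, -1.9]
opening: 0.013
```

```bash
python3 go.py .5175 -.3197 .118 -82.15
```

```text
t 9.88 pos [ 0.5167 -0.3191  0.1164] az -82.16 tilt [-4.e-04  3.e-04 -1.e+00] F [-0.6  1.  -1.9] open 0.013
shift [ 0.7 -0.7 -1.6] turn rad -0.0 j7 -1.07
```

Gripped at 13 mm. Next I pull it out along the pin's axis.

Call:
apply_moves([
  [[0,2.1,-4.5],0,1],
  [[0,4.2,-9],0,1],
  [[0,8.5,-18],0,1],
  [[0,12.7,-27],0,1],
  [[0,17,-36],0,1],
])

```text
clock: 10.5
ee_pos: [0.4997, -0.3216, 0.1534]
eef_rot: [-0.0, 0.754, -0.657, 0.0]
wrist_force: [1.2, -0.4, -1.7]
opening: 0.0128
```

```bash
python3 go.py .49 -.14 .2 -82.15;python3 - <<'E'
from h import *
for n in ("scene",):
    im=cams.read_camera(n); cv2.imwrite(f"pics/{n}6.png",im[:,:,::-1])
a=cv2.imread("pics/scene6.png")[270:430,110:270]
cv2.imwrite("pics/g6.png",cv2.resize(a,None,fx=3.5,fy=3.5))
E
```

```text
t 10.5 pos [ 0.4997 -0.3216  0.1534] az -82.17 tilt [ 2.e-04 -2.e-04 -1.e+00] F [ 1.2 -0.4 -1.7] open 0.0128
shift [-181.2  -15.2  -46.6] turn rad -0.0 j7 -1.04
```

View pics/g6.png

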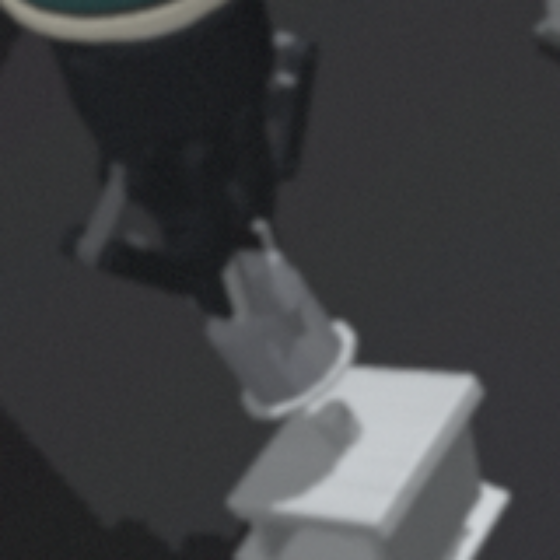

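Call:
apply_moves([
  [[-40,0,-30],0,1],
  [[-181,-15,-30],0,1],
  [[-181,-15,-10],0,1],
  [[-181,-15,30],0,1],
  [[-181,-15,80],0,1],
])

```text
clock: 11.18
ee_pos: [0.4908, -0.1386, 0.0725]
eef_rot: [-0.001, 0.755, -0.656, 0.001]
wrist_force: [1.0, -1.2, -2.2]
opening: 0.0126
```

```bash
python3 go.py .49 -.14 .055 -82.15
```

```text
t 11.18 pos [ 0.4908 -0.1386  0.0725] az -82.01 tilt [ 2.5e-03 -4.0e-04 -1.0e+00] F [ 1.  -1.2 -2.2] open 0.0126
shift [ 1.3  1.1 17.5] turn rad 0.002 j7 -1.41
```

Call:
apply_moves([
  [[0,0,12],0,1],
  [[0,0,17],0,1],
  [[0,0,19],0,1],
  [[0,0,19],0,1],
])

```text
clock: 11.68
ee_pos: [0.4907, -0.1405, 0.0546]
eef_rot: [-0.0, 0.754, -0.657, 0.001]
wrist_force: [0.4, -0.3, -1.6]
opening: 0.0131
```

```bash
python3 go.py .49 -.14 .055 -82.15;python3 - <<'E'
from h import *
im=cams.read_camera("scene"); cv2.imwrite(f"pics/scene7.png",im[:,:,::-1])
a=cv2.imread("pics/scene7.png")[250:400,160:310]
cv2.imwrite("pics/g7.png",cv2.resize(a,None,fx=3.8,fy=3.8))
E
```

```text
t 11.68 pos [ 0.4907 -0.1405  0.0546] az -82.18 tilt [ 1.5e-03 -6.0e-04 -1.0e+00] F [ 0.4 -0.3 -1.6] open 0.0131
shift [-0.6  0.6 -0.4] turn rad -0.001 j7 -1.43
```

View pics/g7.png

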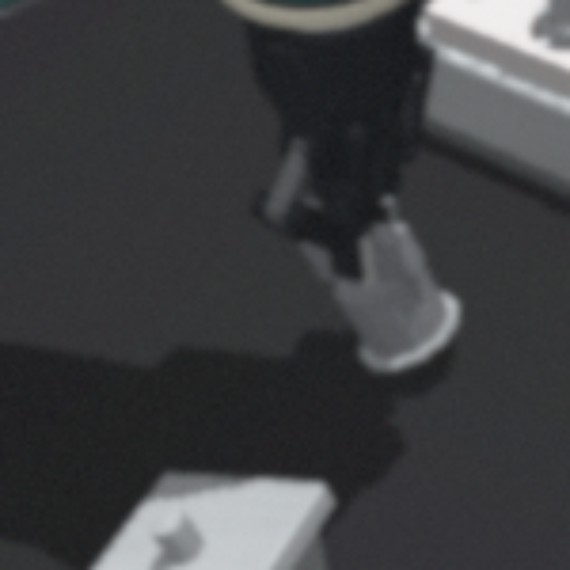

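Call:
apply_moves([
  [[0,0,1],0,1],
  [[0,0,2],0,1],
  [[0,0,3],0,1],
])

```text
clock: 12.1
ee_pos: [0.4908, -0.1403, 0.0514]
eef_rot: [-0.0, 0.754, -0.657, 0.001]
wrist_force: [-3.8, 0.5, 25.1]
opening: 0.0127
```

Call:
apply_moves([
  [[0,0,-1.5],0,1],
  [[0,0,-1.5],0,0.5],
  [[0,0,-1.5],0,-0.3],
  [[0,0,-1.5],0,-0.6],
  [[0,0,-20],0,-1],
])

```text
clock: 12.72
ee_pos: [0.4894, -0.1399, 0.0698]
eef_rot: [0.0, 0.754, -0.657, -0.001]
wrist_force: [0.2, -0.4, -0.3]
opening: 0.0745
```

Call:
apply_moves([
  [[0,0,-60],0,-1],
  [[-80,0,-90],0,-1],
  [[-120,0,-90],0,-1],
  [[-120,0,-90],0,-1],
])

```text
clock: 13.22
ee_pos: [0.4736, -0.0172, 0.1616]
eef_rot: [-0.001, 0.756, -0.655, 0.0]
wrist_force: [0.8, -0.9, -0.5]
opening: 0.0855
```

```bash
python3 - <<'E'
from h import *
for n in ("scene","top"):
    im=cams.read_camera(n); cv2.imwrite(f"pics/{n}8.png",im[:,:,::-1])
print(proj("scene",[.515,-.137,.053]),proj("top",[.515,-.137,.053]))
a=cv2.imread("pics/scene8.png")[270:390,180:300]
b=cv2.imread("pics/top8.png")[180:300,360:480]
cv2.imwrite("pics/g8.png",np.hstack([cv2.resize(q,(400,400),interpolation=cv2.INTER_CUBIC) for q in (a,b)]))
E
```

```text
[[268.37309598 323.79742005]] [[419.46234894 227.52550711]]
```

View pics/g8.png

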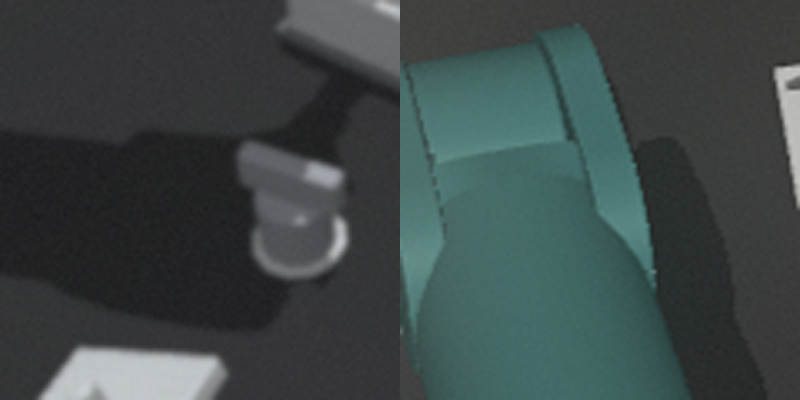

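```bash
python3 - <<'E'
from h import *
a=cv2.imread("pics/scene8.png")[305:360,245:292]
cv2.imwrite("pics/g8b.png",cv2.resize(a,None,fx=12,fy=12,interpolation=cv2.INTER_CUBIC)[:600])
E
```

```text
(no output)
```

View pics/g8b.png

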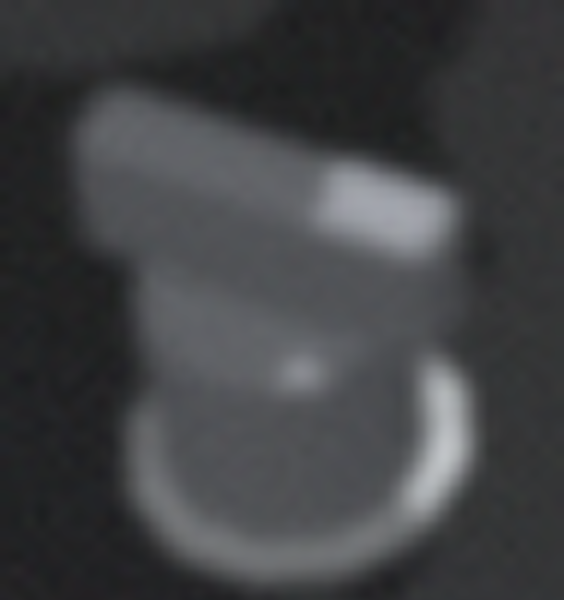

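```bash
python3 - <<'E'
from h import *
B=np.array([(31,7,66),(31,-7,66),(-31,-7,66),(-31,7,66),(-31,-7,40)])/1000
def f(x):
    c,s=np.cos(x[2]),np.sin(x[2]); return np.c_[x[0]+c*B[:,0]-s*B[:,1],x[1]+s*B[:,0]+c*B[:,1],B[:,2]]
S=full((245,305),12,[(455,187),(425,258),(78,157),(108,86),(95,243)])
x,rs=fit(f,[.515,-.137,.1],{"scene":(range(5),S)},("scene",)); print(x,rs.reshape(-1,2).round(2).tolist())
x0=x
# flange silhouette extents
th=np.linspace(0,2*np.pi,200)
def ext(x):
    P=np.vstack([np.c_[x[0]+.0265*np.cos(th),x[1]+.0265*np.sin(th),np.full(200,z)] for z in (0,.004)])
    p=proj("scene",P); return np.array([p[:,0].min(),p[:,0].max(),p[:,1].max()])
t=np.r_[full((245,305),12,[(128,0),(475,583)]).ravel()[[0,2,3]]]
s=least_squares(lambda x:ext(x)-t,x0[:2]); print(s.x,s.fun)
E
python3 go.py .515 -.137 .1 -83
```

```text
[ 0.51276099 -0.13694324  0.15080969] [[1.34, 0.5], [0.38, 0.01], [-1.01, -1.32], [0.21, -0.59], [-0.93, 1.1]]
[ 0.51263326 -0.13665138] [ 0.44715735 -0.44801657  0.0252125 ]
t 13.32 pos [ 0.4738 -0.021   0.1607] az -82.1 tilt [ 3.e-04 -2.e-04 -1.e+00] F [ 0.2 -0.8 -0.9] open 0.0855
shift [120.5 -24.9  60.7] turn rad 0.016 j7 -1.59
```

Call:
apply_moves([
  [[60,-12,0],0,-1],
  [[119.8,-22.6,20],0,-1],
  [[119.8,-22.6,50],0,-1],
  [[119.8,-22.6,90],0,-1],
  [[119.8,-22.6,110],0,-1],
])

```text
clock: 13.95
ee_pos: [0.5111, -0.1382, 0.0481]
eef_rot: [0.001, 0.753, -0.658, -0.001]
wrist_force: [0.1, -0.3, 0.8]
opening: 0.0851
```

```bash
python3 go.py .5127 -.1368 .044 -82
```

```text
t 13.95 pos [ 0.5111 -0.1382  0.0481] az -82.28 tilt [-3.e-03  5.e-04 -1.e+00] F [ 0.1 -0.3  0.8] open 0.0851
shift [-1.1 -1.8  4.1] turn rad -0.005 j7 -1.45
```

Call:
apply_moves([
  [[0,-1,6],0,-1],
  [[0,-1,6],0,0.2],
  [[0,-1,6],0,1],
  [[0,-1,6],0,1],
  [[0,-1,6],0,1],
])

```text
clock: 14.58
ee_pos: [0.5137, -0.1368, 0.045]
eef_rot: [-0.0, 0.754, -0.657, 0.0]
wrist_force: [0.0, -2.2, 10.4]
opening: 0.0128
```

```bash
python3 go.py .5127 -.1368 .044 -82
```

```text
t 14.57 pos [ 0.5137 -0.1368  0.045 ] az -82.16 tilt [ 6.e-04 -3.e-04 -1.e+00] F [ 0.  -2.2 10.4] open 0.0128
shift [-0.2  1.   1. ] turn rad -0.003 j7 -1.45
```

```bash
python3 - <<'E'
from h import *
a=cv2.imread("pics/top0.png")[222:252,330:360]; b=cv2.imread("pics/top4.png")[222:252,330:360]
cv2.imwrite("pics/st.png",np.hstack([cv2.resize(q,(390,390),interpolation=cv2.INTER_CUBIC) for q in (a,b)]))
a=cv2.imread("pics/scene0.png")[235:275,290:330]; b=cv2.imread("pics/scene4.png")[235:275,290:330]
cv2.imwrite("pics/st2.png",np.hstack([cv2.resize(q,(390,390),interpolation=cv2.INTER_CUBIC) for q in (a,b)]))
E
```

```text
(no output)
```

View pics/st.png

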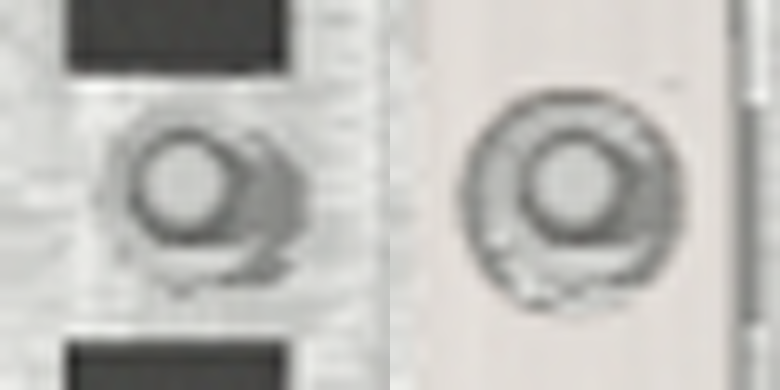

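View pics/st2.png

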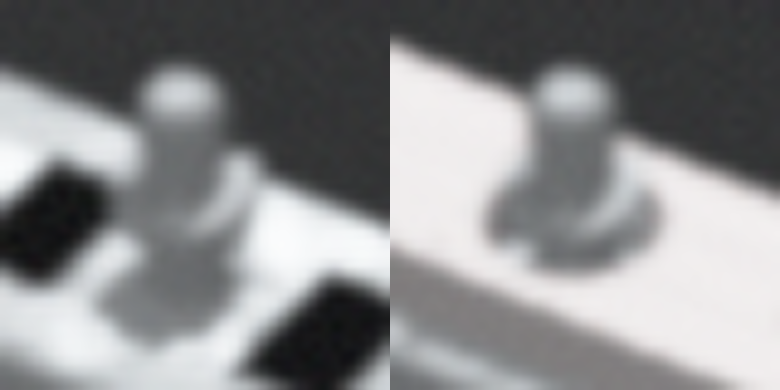

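```bash
python3 - <<'E'
from h import *
np.set_printoptions(precision=4,suppress=True)
t=full((330,222),13,[(185,183),(575-390,183)]); s=full((290,235),9.75,[(181,92),(573-390,90)])
for a,b in zip(t,s): print(unproj("top",a,.112),unproj("scene",b,.112),tri(a,b,(.49,.03,.11)))
# lid seated now: corners in top4 / holes
E
python3 go.py .4935 .0365 .2 -91.03
```

```text
[0.494  0.0366 0.112 ] [0.4928 0.0366 0.112 ] [0.4935 0.0363 0.1126]
[0.494  0.0366 0.112 ] [0.4928 0.0374 0.112 ] [0.4937 0.0365 0.113 ]
t 14.57 pos [ 0.5137 -0.1368  0.045 ] az -82.16 tilt [ 6.e-04 -3.e-04 -1.e+00] F [ 0.  -2.2 10.4] open 0.0128
shift [-174.4   -3.7 -155.1] turn rad 0.155 j7 -1.45
```

Call:
apply_moves([
  [[0,0,-60],0,1],
  [[0,0,-120],0,1],
  [[-120,-3,-133],0.155,1],
  [[-174.5,-4.2,-133],0.155,1],
  [[-174.5,-4.2,-133],0.155,1],
])

```text
clock: 15.2
ee_pos: [0.4932, 0.039, 0.1781]
eef_rot: [0.0, -0.701, 0.713, -0.0]
wrist_force: [1.4, 0.3, -2.2]
opening: 0.0126
```

Call:
apply_moves([
  [[0,0,0],0,1],
  [[0,0,0],0,1],
])

```text
clock: 15.45
ee_pos: [0.4938, 0.0363, 0.1776]
eef_rot: [-0.0, -0.701, 0.714, -0.0]
wrist_force: [1.4, -0.2, -2.6]
opening: 0.0127
```

```bash
python3 go.py .494 .0365 .178 -91.03;python3 - <<'E'
from h import *
im=cams.read_camera("scene"); cv2.imwrite(f"pics/scene9.png",im[:,:,::-1])
a=cv2.imread("pics/scene9.png")[190:290,260:360]
cv2.imwrite("pics/g9.png",cv2.resize(a,None,fx=6,fy=6,interpolation=cv2.INTER_CUBIC))
E
```

```text
t 15.45 pos [0.4938 0.0363 0.1776] az -91.04 tilt [-1.e-04 -3.e-04 -1.e+00] F [ 1.4 -0.2 -2.6] open 0.0127
shift [-0.2 -0.2 -0.4] turn rad -0.0 j7 -1.86
```

View pics/g9.png

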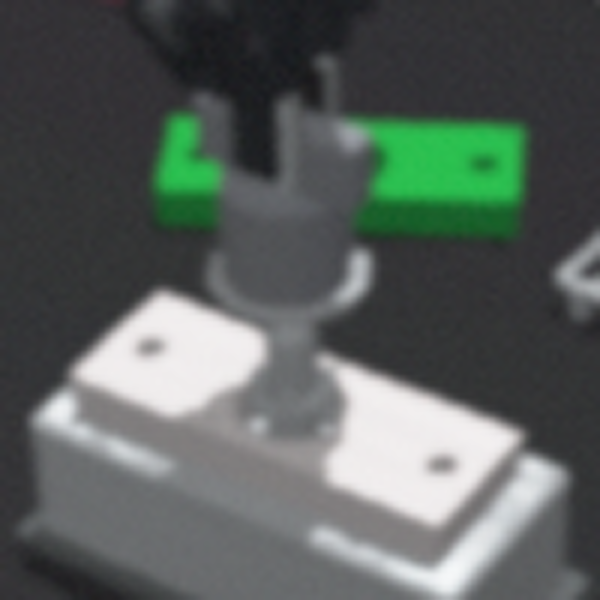

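```bash
python3 - <<'E'
from h import *
th=np.linspace(0,2*np.pi,200)
def ext(x):
    P=np.vstack([np.c_[x[0]+.0265*np.cos(th),x[1]+.0265*np.sin(th),np.full(200,z)] for z in (.1326,.1366)])
    p=proj("scene",P); return np.array([p[:,0].min(),p[:,0].max(),p[:,1].max()])
t=full((260,190),6,[(206,0),(375,320)]).ravel()[[0,2,3]]
s=least_squares(lambda x:ext(x)-t,[.494,.036]); print(s.x,s.fun)
E
```

```text
[0.49117105 0.04004609] [ 0.76467454 -0.76443829  0.05367786]
```

Call:
apply_moves([
  [[0,0,12],0,1],
  [[0,0,20],0,1],
  [[0,0,25],0,1],
  [[0,0,28],0,1],
])

```text
clock: 16.0
ee_pos: [0.4937, 0.0367, 0.1491]
eef_rot: [-0.0, -0.701, 0.714, 0.0]
wrist_force: [1.0, -0.6, -0.8]
opening: 0.0124
```

Call:
apply_moves([
  [[0,0,5],0,1],
  [[0,0,9],0,1],
  [[0,0,12],0,1],
  [[0,0,14],0,1],
  [[0,0,15],0,1],
])

```text
clock: 16.62
ee_pos: [0.4939, 0.0367, 0.1345]
eef_rot: [0.0, -0.701, 0.714, 0.0]
wrist_force: [0.3, -0.2, -2.1]
opening: 0.0127
```

Call:
apply_moves([
  [[0,0,1],0,1],
  [[0,0,2],0,1],
  [[0,0,3],0,1],
  [[0,0,3.5],0,1],
])

```text
clock: 17.12
ee_pos: [0.4938, 0.0367, 0.131]
eef_rot: [0.0, -0.701, 0.714, 0.0]
wrist_force: [0.1, 0.9, 0.3]
opening: 0.0126
```

Call:
apply_moves([
  [[0,0,0],0,0.62],
  [[0,0,0],0,0.57],
  [[0,0,-3],0,0.57],
  [[0,0,-3],0,0.57],
])

```text
clock: 17.62
ee_pos: [0.494, 0.0368, 0.1344]
eef_rot: [0.0, -0.701, 0.714, -0.0]
wrist_force: [-0.5, 0.5, -0.4]
opening: 0.0181
```

```bash
python3 go.py .494 .0365 .134 -91.03;python3 - <<'E'
from h import *
im=cams.read_camera("scene"); cv2.imwrite(f"pics/scene10.png",im[:,:,::-1])
a=cv2.imread("pics/scene10.png")[190:290,260:360]
cv2.imwrite("pics/g10.png",cv2.resize(a,None,fx=6,fy=6,interpolation=cv2.INTER_CUBIC))
E
```

```text
t 17.62 pos [0.494  0.0368 0.1344] az -91.04 tilt [ 5.e-04  1.e-04 -1.e+00] F [-0.5  0.5 -0.4] open 0.0181
shift [0.3 0.  0.4] turn rad -0.0 j7 -1.9
```

View pics/g10.png

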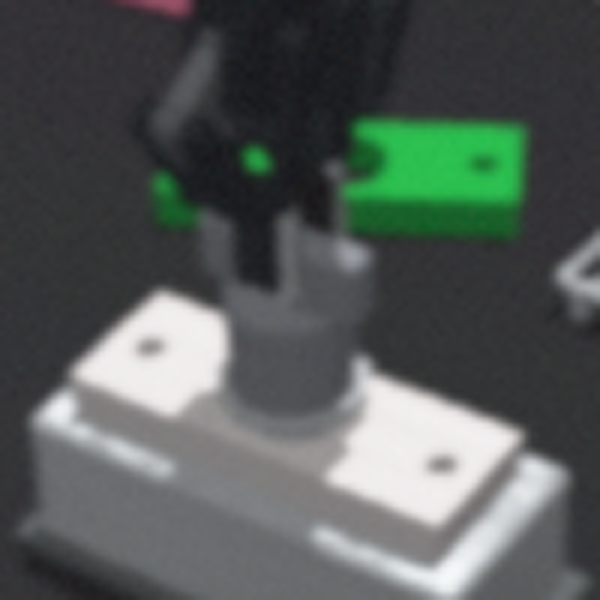

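Call:
apply_moves([
  [[0,0,0],-0.16,0.57],
  [[0,0,0],-0.32,0.57],
  [[0,0,0],-0.48,0.57],
  [[0,0,0],-0.64,0.57],
  [[0,0,0],-0.8,0.57],
])

```text
clock: 18.3
ee_pos: [0.4944, 0.0367, 0.1346]
eef_rot: [-0.0, 0.924, -0.382, 0.001]
wrist_force: [-0.2, -1.5, 6.2]
opening: 0.0184
```

```bash
python3 go.py .494 .0365 .134 -91.03; python3 - <<'E'
from h import *
print(r.get_state()["moment"])
im=cams.read_camera("scene"); cv2.imwrite(f"pics/scene11.png",im[:,:,::-1])
a=cv2.imread("pics/scene11.png")[190:290,260:360]
cv2.imwrite("pics/g11.png",cv2.resize(a,None,fx=6,fy=6,interpolation=cv2.INTER_CUBIC))
E
```

```text
t 18.3 pos [0.4944 0.0367 0.1346] az -44.92 tilt [ 0.0012  0.     -1.    ] F [-0.2 -1.5  6.2] open 0.0184
shift [-0.1  0.4  0.6] turn rad 0.805 j7 -1.16
[-0.03524669 -0.0358105  -0.08029076]
```

View pics/g11.png

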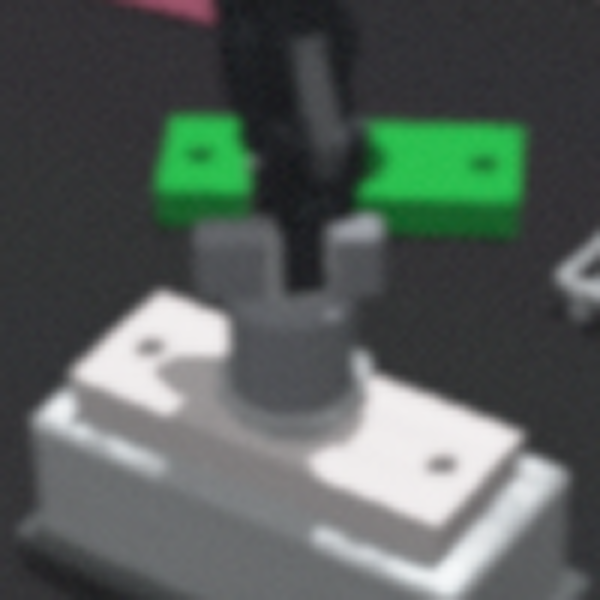

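Call:
apply_moves([
  [[0,0,-1.5],-0.1,0.57],
  [[0,0,-1.5],-0.25,0.57],
  [[0,0,-1.5],-0.4,0.57],
  [[0,0,-1.5],-0.55,0.57],
])

```text
clock: 18.85
ee_pos: [0.494, 0.0367, 0.1358]
eef_rot: [-0.0, 0.993, -0.117, 0.0]
wrist_force: [-0.3, -0.1, 1.1]
opening: 0.0182
```

```bash
python3 go.py .494 .0365 .134 -91.03; python3 - <<'E'
from h import *
print(r.get_state()["moment"])
im=cams.read_camera("scene"); cv2.imwrite(f"pics/scene12.png",im[:,:,::-1])
a=cv2.imread("pics/scene12.png")[190:290,260:360]
cv2.imwrite("pics/g12.png",cv2.resize(a,None,fx=6,fy=6,interpolation=cv2.INTER_CUBIC))
E
```

```text
t 18.85 pos [0.494  0.0367 0.1358] az -13.42 tilt [ 4.e-04  0.e+00 -1.e+00] F [-0.3 -0.1  1.1] open 0.0182
shift [0.  0.2 1.8] turn rad 1.355 j7 -0.67
[ 0.0761994  -0.06953734 -0.05132621]
```

View pics/g12.png

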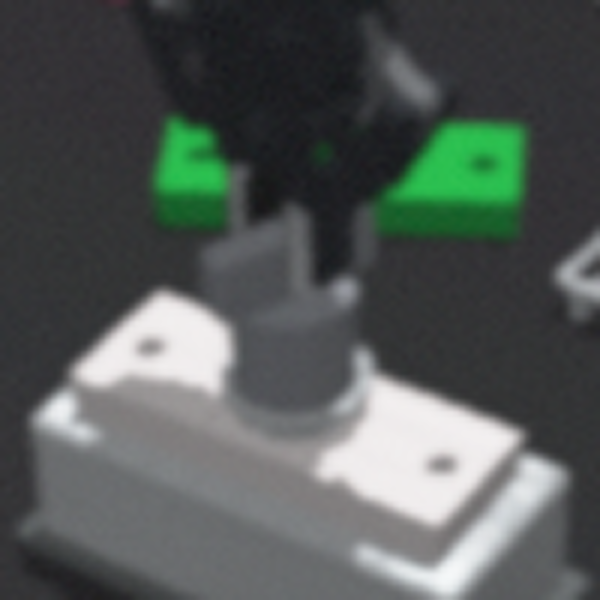

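Call:
apply_moves([
  [[0,0,0],-0.1,0.57],
  [[0,0,0],-0.2,0.57],
  [[0,0,0],-0.2,0.57],
])

```text
clock: 19.27
ee_pos: [0.4938, 0.0366, 0.1355]
eef_rot: [-0.0, 1.0, -0.021, -0.0]
wrist_force: [-0.1, 0.1, 0.0]
opening: 0.0187
```

```bash
python3 go.py .494 .0365 .134 -91.03; python3 - <<'E'
from h import *
print(r.get_state()["moment"])
im=cams.read_camera("scene"); cv2.imwrite(f"pics/scene13.png",im[:,:,::-1])
a=cv2.imread("pics/scene13.png")[190:290,260:360]
cv2.imwrite("pics/g13.png",cv2.resize(a,None,fx=6,fy=6,interpolation=cv2.INTER_CUBIC))
E
```

```text
t 19.27 pos [0.4938 0.0366 0.1355] az -2.38 tilt [-2.e-04  2.e-04 -1.e+00] F [-0.1  0.1  0. ] open 0.0187
shift [0.2 0.1 1.5] turn rad 1.547 j7 -0.49
[ 0.01052103 -0.02385183 -0.00926758]
```

View pics/g13.png

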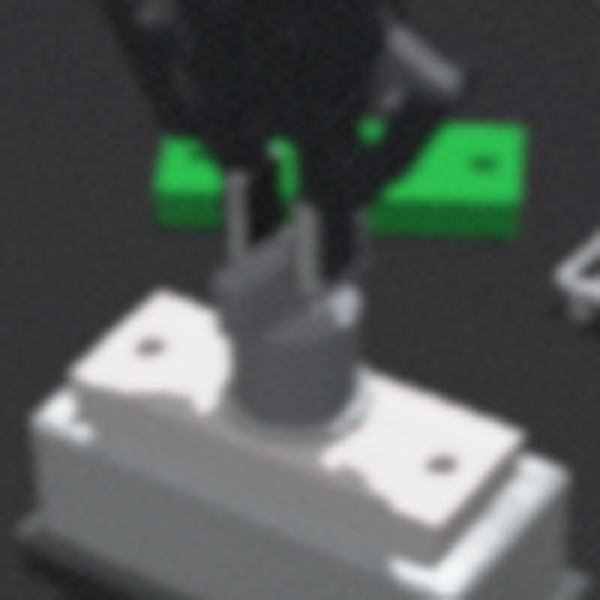

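Call:
apply_moves([
  [[0,0,5],0.15,0.57],
  [[0,0,6],0.3,0.57],
  [[0,0,6],0.46,0.57],
  [[0,0,6],0.62,0.57],
  [[0,0,6],0.78,0.57],
])

```text
clock: 19.95
ee_pos: [0.4939, 0.0368, 0.1296]
eef_rot: [-0.0, 0.916, -0.402, 0.0]
wrist_force: [-0.5, 0.7, -1.0]
opening: 0.0183
```

```bash
python3 go.py .494 .0365 .13 -91.03; python3 - <<'E'
from h import *
print(r.get_state()["moment"])
im=cams.read_camera("scene"); cv2.imwrite(f"pics/scene14.png",im[:,:,::-1])
a=cv2.imread("pics/scene14.png")[190:290,260:360]
cv2.imwrite("pics/g14.png",cv2.resize(a,None,fx=6,fy=6,interpolation=cv2.INTER_CUBIC))
E
```

```text
t 19.95 pos [0.4939 0.0368 0.1296] az -47.44 tilt [ 1.e-04  0.e+00 -1.e+00] F [-0.5  0.7 -1. ] open 0.0183
shift [ 0.3  0.1 -0.4] turn rad 0.761 j7 -1.2
[-0.01698268  0.01378701 -0.03737007]
```

View pics/g14.png

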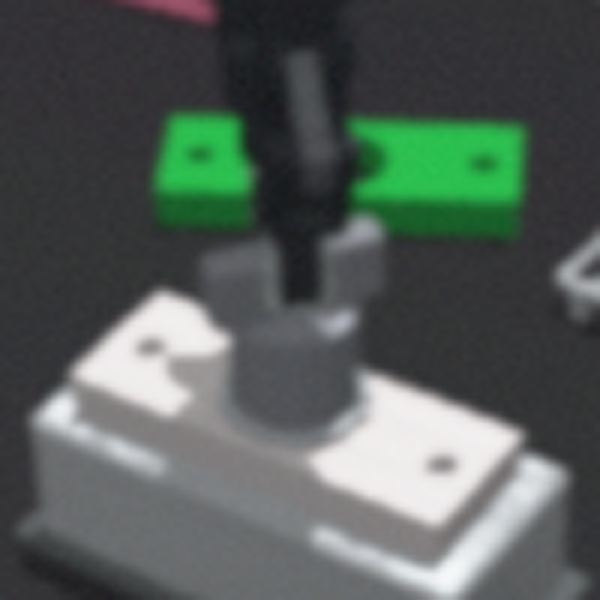

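Call:
apply_moves([
  [[0,0,0],0.16,0.57],
  [[0,0,0],0.32,0.57],
  [[0,0,0],0.45,0.57],
  [[0,0,0],0.55,0.57],
])

```text
clock: 20.5
ee_pos: [0.4938, 0.0368, 0.1296]
eef_rot: [-0.0, 0.774, -0.634, 0.0]
wrist_force: [-0.4, -0.3, -0.4]
opening: 0.0182
```

```bash
python3 go.py .494 .0365 .13 -91.03; python3 - <<'E'
from h import *
print(r.get_state()["moment"])
im=cams.read_camera("scene"); cv2.imwrite(f"pics/scene15.png",im[:,:,::-1])
a=cv2.imread("pics/scene15.png")[190:290,260:360]
cv2.imwrite("pics/g15.png",cv2.resize(a,None,fx=6,fy=6,interpolation=cv2.INTER_CUBIC))
E
```

```text
t 20.5 pos [0.4938 0.0368 0.1296] az -78.66 tilt [ 0.  0. -1.] F [-0.4 -0.3 -0.4] open 0.0182
shift [ 0.3 -0.1 -0.4] turn rad 0.216 j7 -1.7
[ 0.01819639 -0.0152532  -0.00682531]
```

View pics/g15.png

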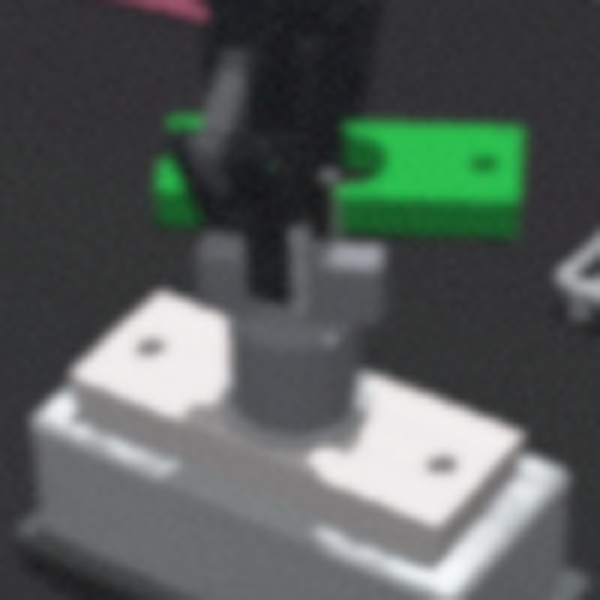

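Call:
apply_moves([
  [[0,0,0],0.1,0.57],
  [[0,0,0],0.2,0.57],
  [[0,0,0],0.2,0.57],
])

```text
clock: 20.92
ee_pos: [0.4938, 0.0368, 0.1296]
eef_rot: [0.0, 0.708, -0.706, 0.0]
wrist_force: [-0.2, 0.1, 0.1]
opening: 0.0187
```

```bash
python3 go.py .494 .0365 .13 -91.03; python3 -c "
from h import *
print(r.get_state()['moment'])"
```

```text
t 20.93 pos [0.4938 0.0368 0.1296] az -89.79 tilt [ 0.e+00 -1.e-04 -1.e+00] F [-0.2  0.1  0.1] open 0.0187
shift [ 0.3 -0.2 -0.4] turn rad 0.022 j7 -1.87
[-0.01350988 -0.06533494  0.02490269]
```

Call:
apply_moves([
  [[0,0,0],0.1,0.57],
  [[0,0,0],0.17,0.57],
  [[0,0,0],0.17,0.57],
])

```text
clock: 21.3
ee_pos: [0.4938, 0.0368, 0.1296]
eef_rot: [-0.0, -0.646, 0.763, 0.0]
wrist_force: [-0.2, -0.5, -0.1]
opening: 0.0186
```

```bash
python3 go.py .494 .0365 .13 -91.03; python3 - <<'E'
from h import *
print(r.get_state()["moment"])
im=cams.read_camera("scene"); cv2.imwrite(f"pics/scene16.png",im[:,:,::-1])
a=cv2.imread("pics/scene16.png")[190:290,260:360]
cv2.imwrite("pics/g16.png",cv2.resize(a,None,fx=6,fy=6,interpolation=cv2.INTER_CUBIC))
E
```

```text
t 21.3 pos [0.4938 0.0368 0.1296] az -99.45 tilt [-1.e-04 -1.e-04 -1.e+00] F [-0.2 -0.5 -0.1] open 0.0186
shift [ 0.2 -0.2 -0.4] turn rad -0.147 j7 -2.03
[-0.02861046  0.03302544 -0.02756241]
```

View pics/g16.png

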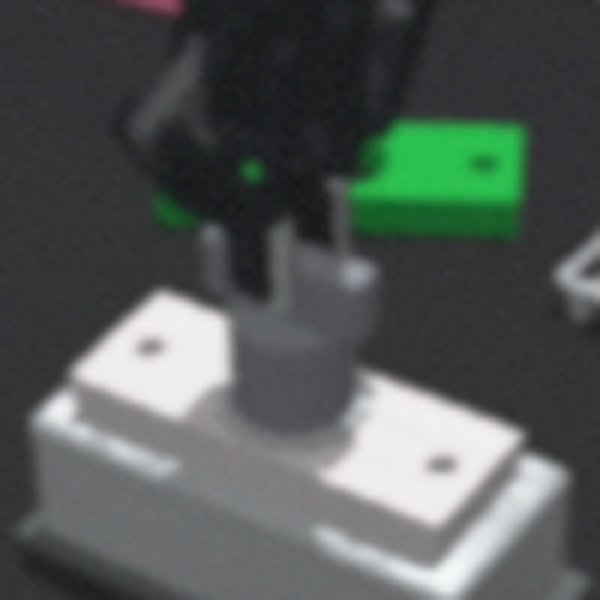

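Call:
apply_moves([
  [[0,0,0],0.08,0.57],
  [[0,0,0],0.15,0.57],
  [[0,0,0],0.15,0.57],
])

```text
clock: 21.72
ee_pos: [0.4938, 0.0368, 0.1295]
eef_rot: [-0.0, -0.587, 0.809, 0.0]
wrist_force: [-0.2, -0.3, 1.0]
opening: 0.0183
```

```bash
python3 go.py .494 .0365 .13 -91.03; python3 -c "
from h import *
print(r.get_state()['moment'])"
```

```text
t 21.73 pos [0.4938 0.0368 0.1295] az -108.06 tilt [-0. -0. -1.] F [-0.2 -0.3  1. ] open 0.0183
shift [ 0.2 -0.2 -0.5] turn rad -0.297 j7 -2.17
[-0.0211883   0.0149082  -0.04136761]
```

Call:
apply_moves([
  [[0,0,0],0.06,0.57],
  [[0,0,0],0.12,0.57],
  [[0,0,0],0.12,0.57],
])

```text
clock: 22.1
ee_pos: [0.4938, 0.0367, 0.1296]
eef_rot: [-0.0, -0.538, 0.843, 0.0]
wrist_force: [0.0, 0.2, 0.1]
opening: 0.0182
```

```bash
python3 go.py .494 .0365 .13 -91.03; python3 - <<'E'
from h import *
print(r.get_state()["moment"])
im=cams.read_camera("scene"); cv2.imwrite(f"pics/scene17.png",im[:,:,::-1])
a=cv2.imread("pics/scene17.png")[190:290,260:360]
cv2.imwrite("pics/g17.png",cv2.resize(a,None,fx=6,fy=6,interpolation=cv2.INTER_CUBIC))
E
```

```text
t 22.1 pos [0.4938 0.0367 0.1296] az -114.93 tilt [-1.e-04  0.e+00 -1.e+00] F [0.  0.2 0.1] open 0.0182
shift [ 0.1 -0.3 -0.4] turn rad -0.417 j7 -2.28
[-0.02315135 -0.01742866  0.02595916]
```

View pics/g17.png

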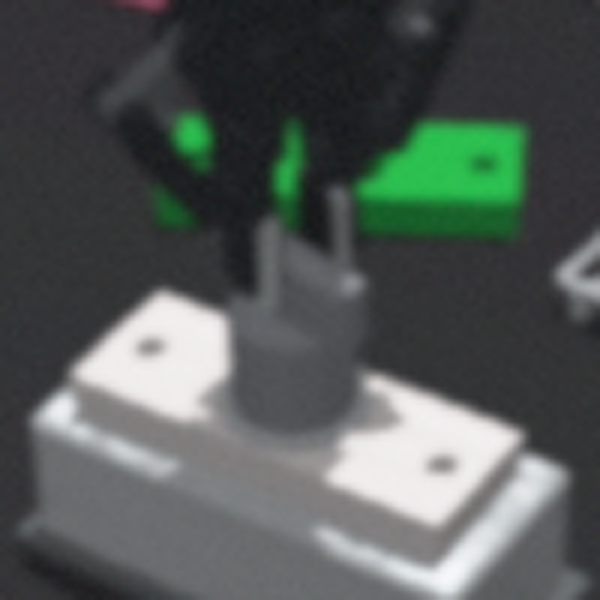

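Call:
apply_moves([
  [[0,0,0],0.07,0.57],
  [[0,0,0],0.15,0.57],
  [[0,0,0],0.15,0.57],
])

```text
clock: 22.52
ee_pos: [0.4937, 0.0366, 0.1295]
eef_rot: [-0.0, -0.473, 0.881, -0.0]
wrist_force: [-0.5, -1.5, 0.9]
opening: 0.0184
```

```bash
python3 go.py .494 .0365 .13 -91.03; python3 - <<'E'
from h import *
for i in range(2): 
    im=cams.read_camera("scene"); print(r.get_state()["moment"])
cv2.imwrite(f"pics/scene18.png",im[:,:,::-1])
a=cv2.imread("pics/scene18.png")[215:275,280:340]
cv2.imwrite("pics/g18.png",cv2.resize(a,None,fx=10,fy=10,interpolation=cv2.INTER_CUBIC))
E
```

```text
t 22.52 pos [0.4937 0.0366 0.1295] az -123.54 tilt [-3.e-04 -2.e-04 -1.e+00] F [-0.5 -1.5  0.9] open 0.0184
shift [-0.1 -0.3 -0.5] turn rad -0.567 j7 -2.41
[-0.43209922  0.22029577  0.03487324]
[-0.4362877   0.28025522  0.09686924]
```

View pics/g18.png

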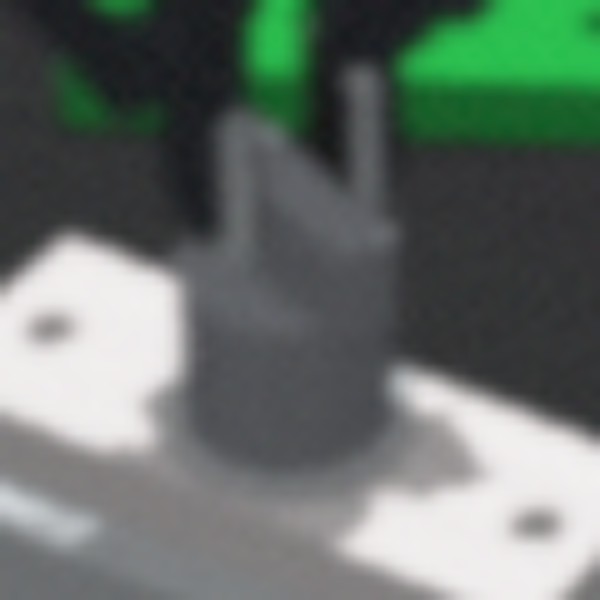

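Call:
apply_moves([
  [[0,0,0],-0.05,0.3],
  [[0,0,-20],-0.05,-0.2],
  [[0,0,-75],-0.05,-1],
  [[30,120,-90],-0.05,-1],
  [[60,220,-90],-0.05,-1],
])

```text
clock: 23.25
ee_pos: [0.3749, 0.0776, 0.2153]
eef_rot: [0.001, -0.495, 0.869, -0.0]
wrist_force: [0.4, 1.2, 0.4]
opening: 0.0853
```

```bash
python3 go.py .494 .0365 .13 -91.03; python3 - <<'E'
from h import *
for n in ("scene","top"):
    im=cams.read_camera(n); cv2.imwrite(f"pics/{n}19.png",im[:,:,::-1])
a=cv2.imread("pics/scene19.png")[210:280,275:345]
b=cv2.imread("pics/top19.png")[195:280,300:385]
cv2.imwrite("pics/g19.png",np.hstack([cv2.resize(q,(400,400),interpolation=cv2.INTER_CUBIC) for q in (a,b)]))
E
```

```text
t 23.25 pos [0.3749 0.0776 0.2153] az -120.7 tilt [ 1.2e-03  3.0e-04 -1.0e+00] F [0.4 1.2 0.4] open 0.0853
shift [ -25.4 -123.3   85.5] turn rad -0.518 j7 -2.39
```

View pics/g19.png

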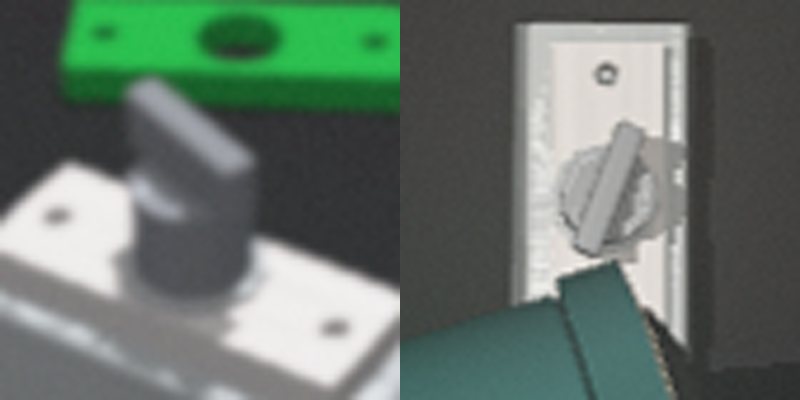

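```bash
python3 - <<'E'
from h import *
a=cv2.imread("pics/scene19.png")[218:268,292:325]
b=cv2.imread("pics/top19.png")[215:255,328:361]
cv2.imwrite("pics/g20.png",np.hstack([cv2.resize(a,None,fx=12,fy=12,interpolation=cv2.INTER_CUBIC),np.pad(cv2.resize(b,None,fx=12,fy=12,interpolation=cv2.INTER_CUBIC),((0,120),(0,0),(0,0)))]))
E
```

```text
(no output)
```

View pics/g20.png

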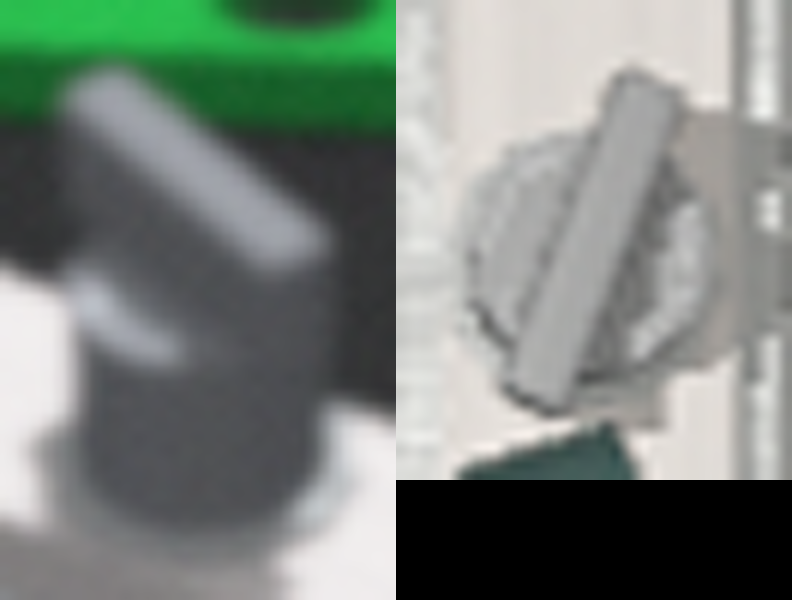

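```bash
python3 - <<'E'
from h import *
B=np.array([(31,7),(31,-7),(-31,-7),(-31,7)])/1000
def f(x):
    c,s=np.cos(x[3]),np.sin(x[3]); return np.c_[x[0]+c*B[:,0]-s*B[:,1],x[1]+s*B[:,0]+c*B[:,1],np.full(4,x[2])]
S=full((292,218),12,[(332,234),(273,272),(60,98),(122,62)])
T=full((328,215),12,[(230,68),(289,95),(167,408),(114,380)])
x,rs=fit(f,[.494,.036,.144,-.3],{"scene":(range(4),S),"top":(range(4),T)}); print(x,rs.reshape(-1,2).round(2).tolist())
sx=lambda p:None
g=lambda y:f([y[0],y[1],y[2],x[3]])
# height with xy fixed to the stud
s=least_squares(lambda y:np.concatenate([(proj("scene",f([.4935,.0365,y[0],y[1]]))-S).ravel(),(proj("top",f([.4935,.0365,y[0],y[1]]))-T).ravel()]),[.144,-.3]); print(s.x)
E
```

```text
[ 0.49355429  0.03645748  0.14451789 -0.3894781 ] [[-0.22, -0.5], [1.03, -0.34], [0.53, 0.77], [-1.23, 0.68], [0.84, 0.53], [-0.1, 0.06], [-0.36, -0.54], [0.21, -0.03]]
[ 0.14447558 -0.38608563]
```

```bash
python3 go.py .4937 .0367 .1295 -112
```

```text
t 23.35 pos [0.3719 0.078  0.2151] az -120.51 tilt [ 2.0e-04 -1.6e-03 -1.0e+00] F [-0.  -1.5 -1.2] open 0.0853
shift [ -26.3 -125.9   85.7] turn rad -0.149 j7 -2.39
```

Call:
apply_moves([
  [[-13,-62,0],-0.149,-1],
  [[-26.3,-126,0],-0.149,-1],
  [[-26.3,-126,30],-0.149,-1],
  [[-26.3,-126,60],-0.149,-1],
  [[-26.3,-126,85.5],-0.149,-1],
])

```text
clock: 23.98
ee_pos: [0.4978, 0.0349, 0.1281]
eef_rot: [-0.0, -0.558, 0.83, 0.0]
wrist_force: [0.6, 0.3, 0.1]
opening: 0.0855
```

```bash
python3 go.py .4937 .0367 .1295 -112
```

```text
t 23.98 pos [0.4978 0.0349 0.1281] az -112.16 tilt [-5.e-04  3.e-04 -1.e+00] F [0.6 0.3 0.1] open 0.0855
shift [-0.2  4.4 -1.4] turn rad -0.003 j7 -2.22
```

Call:
apply_moves([
  [[0,3.5,-2],0,0.2],
  [[0,3.5,-2],0,0.57],
  [[0,3.5,-2],0.05,0.57],
  [[0,3.5,-2],0.15,0.57],
  [[0,3.5,-2],0.2,0.57],
])

```text
clock: 24.6
ee_pos: [0.4952, 0.0361, 0.1328]
eef_rot: [0.001, -0.47, 0.882, -0.001]
wrist_force: [0.4, -2.1, -0.7]
opening: 0.0184
```

```bash
python3 go.py .4937 .0367 .1295 -112; python3 -c "
from h import *
for i in range(2): cams.read_camera('top');print(r.get_state()['moment'])"
```

```text
t 24.6 pos [0.4952 0.0361 0.1328] az -123.87 tilt [ 2.2e-03 -2.0e-04 -1.0e+00] F [ 0.4 -2.1 -0.7] open 0.0184
shift [0.3 1.6 3.3] turn rad -0.207 j7 -2.41
[-0.54377252 -0.00932494  0.04130169]
[-0.61111826 -0.09999878  0.02945638]
```

Call:
apply_moves([
  [[0,1,2],0.08,0.57],
  [[0,1,2],0.14,0.57],
  [[0,1,2],0.14,0.57],
])

```text
clock: 25.08
ee_pos: [0.4949, 0.0361, 0.1313]
eef_rot: [0.001, -0.409, 0.913, -0.001]
wrist_force: [-1.9, -7.0, 15.5]
opening: 0.0184
```

```bash
python3 go.py .4937 .0367 .1295 -112; python3 -c "
from h import *
for i in range(2): cams.read_camera('top');print(r.get_state()['moment'],r.get_state()['wrist_force'])"
```

```text
t 25.07 pos [0.4949 0.0361 0.1313] az -131.73 tilt [ 3.3e-03 -9.0e-04 -1.0e+00] F [-1.9 -7.  15.5] open 0.0184
shift [0.4 1.3 1.8] turn rad -0.344 j7 -2.54
[-1.51465468  0.38338745  0.52366176] [-1.67820098 -7.06594888 15.77476844]
[-1.51282733  0.47473322  0.4675061 ] [-1.88307363 -7.17815451 15.34679754]
```

Call:
apply_moves([
  [[0,0,-1],-0.15,0.57],
  [[0,0,-1],-0.15,-0.2],
  [[0,0,-10],-0.15,-1],
  [[0,0,-60],-0.15,-1],
  [[0,0,-100],-0.15,-1],
])

```text
clock: 25.8
ee_pos: [0.4937, 0.037, 0.2317]
eef_rot: [0.0, -0.475, 0.88, 0.0]
wrist_force: [-0.5, 0.5, -0.6]
opening: 0.0852
```

Call:
apply_moves([
  [[100,60,-20],0,-1],
  [[200,100,-20],0,-1],
  [[280,120,-20],0,-1],
  [[280,120,-20],0,-1],
  [[280,120,-20],0,-1],
])

```text
clock: 26.42
ee_pos: [0.2383, -0.1325, 0.2501]
eef_rot: [0.001, -0.475, 0.88, -0.0]
wrist_force: [1.4, -0.8, 1.0]
opening: 0.0852
```

```bash
python3 go.py .4937 .0367 .1295 -112; python3 - <<'E'
from h import *
for n in ("scene","top"):
    im=cams.read_camera(n); cv2.imwrite(f"pics/{n}21.png",im[:,:,::-1])
a=cv2.imread("pics/scene21.png")[218:268,292:325]
b=cv2.imread("pics/top21.png")[215:255,328:361]
cv2.imwrite("pics/g21.png",np.hstack([cv2.resize(a,None,fx=12,fy=12,interpolation=cv2.INTER_CUBIC),np.pad(cv2.resize(b,None,fx=12,fy=12,interpolation=cv2.INTER_CUBIC),((0,120),(0,0),(0,0)))]))
E
```

```text
t 26.43 pos [ 0.2383 -0.1325  0.2501] az -123.3 tilt [ 1.8e-03  3.0e-04 -1.0e+00] F [ 1.4 -0.8  1. ] open 0.0852
shift [-281.5 -120.4  121.1] turn rad -0.197 j7 -1.75
```

View pics/g21.png

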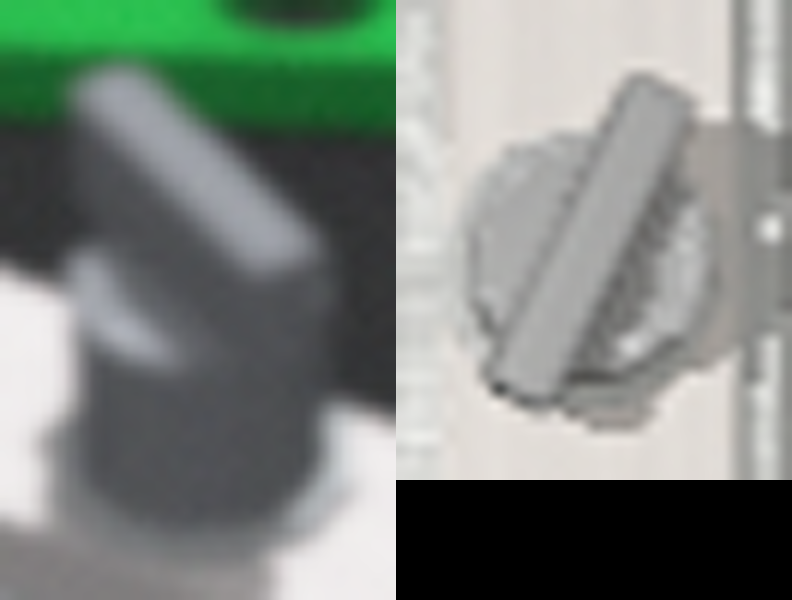

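View pics/scene21.png

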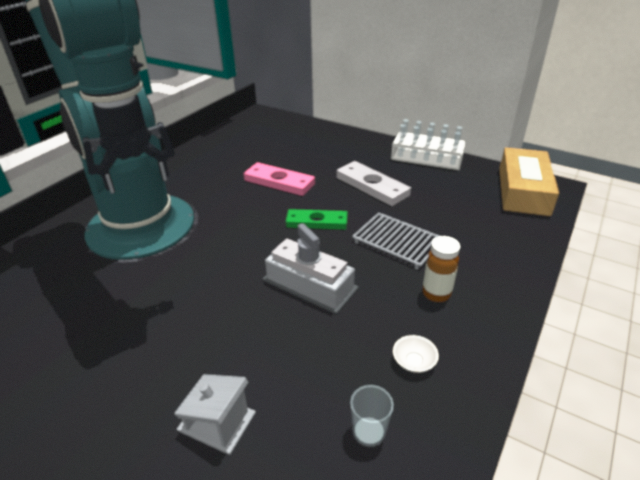

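View pics/top21.png

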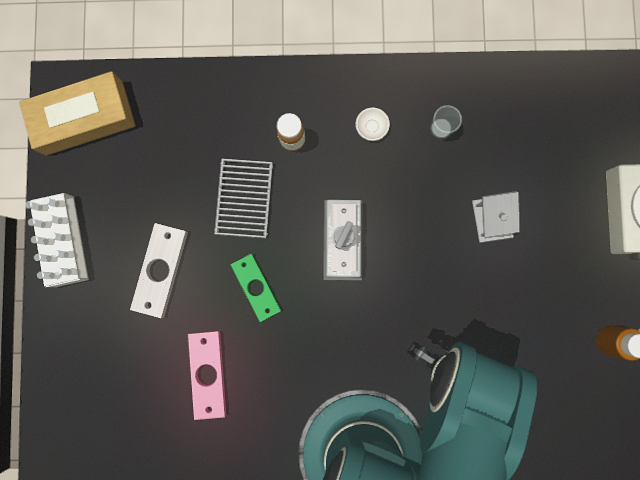

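```bash
python3 - <<'E'
from h import *
B=np.array([(31,7),(31,-7),(-31,-7),(-31,7)])/1000
def f(x):
    c,s=np.cos(x[3]),np.sin(x[3]); return np.c_[x[0]+c*B[:,0]-s*B[:,1],x[1]+s*B[:,0]+c*B[:,1],np.full(4,x[2])]
S=full((292,218),12,[(326,240),(260,273),(70,92),(140,62)])
T=full((328,215),12,[(240,70),(300,103),(153,405),(98,375)])
x,rs=fit(f,[.494,.036,.144,-.3],{"scene":(range(4),S),"top":(range(4),T)}); print(x)
s=least_squares(lambda y:np.concatenate([(proj("scene",f([.4935,.0365,y[0],y[1]]))-S).ravel(),(proj("top",f([.4935,.0365,y[0],y[1]]))-T).ravel()]),[.144,-.3]); print(s.x)
print(r.finish_job())
E
```

```text
[ 0.49358754  0.03690753  0.14421621 -0.46576816]
[ 0.14443784 -0.46304597]
the job is handed in; nothing more can be done
None
```

I closed the canister as asked and handed the job in at about 26.5 s of the 72 s allowed. No verdict came back.

- **Lid:** I took the smaller white bar from the wire shelf and lowered it over the stud onto both pegs. The lowering met no resistance, and in the pictures it looks flush.
- **Knob:** I drew it off the rest's pin along the slope. I then stood it upright on the bench for a moment, because the tool cannot tilt. After that I gripped it again and set it on top of the thread with its bar in line with the lid. Turning it anticlockwise through about 70° gave a drop of about 8 mm, seen in the camera. I then turned it clockwise through about 95–100° until it resisted, and let go.

**Last checks:**
- **Foot height:** the top of the bar measures 144.2–144.5 mm above the bench, against 144 mm with the foot flat on the lid. That measurement is good to about 1 mm.
- **Position:** the knob's axis is within 0.5 mm of the stud.
- **Tightness:** the last few degrees of turning met about 0.5 N m of resistance, so the foot is bearing on the lid. During that last turn the pads pressed on the knob with about 17 N, which is under the limit.
- **Surroundings:** the gripper is open and clear of everything. The bottle, beaker and dish show no movement between the first and last pictures.

None of these checks failed. Two earlier image fits disagreed slightly with the final values:
- **Yaw:** the scene camera's yaw values were off by about 0.02 rad, so I used the top camera's edges.
- **Foot position:** one blurred fit of the foot before the descent was about 4 mm off in depth. The knob still went down over the stud without contact.

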